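# Hang the top nested bin on the bench rail

### The job

Take only the top bin from the nested stack and hang it on the empty place of the rail under the wire shelf, beside the bin that already hangs there. Holding it with its front (the end with the grip tongue) tipped up some 15 to 20 degrees, hook its back lip over the rail and pause a moment, then swing the front down until the bin hangs level with its back against the lower bar, centred on the empty place, and let go. Leave the other two bins nested where they stand and do not disturb the flask, the beaker or the petri dish.

Things in the scene. Friction and masses are not known exactly. Their poses are not given: they have to be found in the camera images.
- top_bin_mid (a point): Top bin of a nested stack of three: dark grey plastic, open, flared walls 3 thick, footprint 64 (x) by 84 (y), rim 85 by 105, 58 high, 0.11 to 0.2 kg. Point on its mid axis, 30 above its underside. z up, +x to its back (lip), -x to its front (grip tongue). It stands 30 higher than the next bin, 2 play between their walls, and lifts off straight up
- grip (a point): Where to hold the top bin: its front grip tongue, a block 26 wide (y, the way to squeeze), 14 high, x -42 to -76 from the bin's centre. Point at x -64, y 0, 54 above the underside; axes as the bin's. The next tongue is 16 below it. As the shelf is close above a hung bin, grasp it already with the hand leaning out on the tongue side (fingers pointing down and to the bin), 40 to 45 degrees from vertical while the bin is level
- lip_edge (a point): Lower edge, mid-width, of the lip on the top bin's back (x 58.4, y 0, 44 above the bin's underside; axes as the bin's). The lip is 80 wide; its level part, underside 58 above the bin's underside, spans a channel from x 42.4 (back wall) to 56.4, then turns down 14, 4 thick. This edge must go behind the rail. The back wall's outer face slopes in to x 32 at the underside
- next_bin_mid (a point): Second bin of the stack, same shape as the top one (point 30 above its underside, axes likewise); must stay
- low_bin_mid (a point): Lowest bin of the stack, same shape, standing on the bench; must stay
- place_rail (a point): Middle of the empty place on the rail, on the rail's top edge and centre plane. x square to the rail, to the back of the rack; y along it; z up. The rail is a flat steel bar 6 thick (x), 14 high, top 180 above the bench. A bin hung here has its centre at x -53, its underside at z -58, its front to -x. Another bin already hangs 140 to one side, left or right
- rail_mid (a point): Middle of the whole rail, on its top edge; axes as the empty place's. Rack posts stand at y +-175. A round lower bar, 8 thick, on which a hung bin's back rests, runs at x -15, z -44. Fixed wire shelf above: underside at z +110, from x -102 to +62; its front wire is nearly over a hung bin's grip tongue, so a hand held upright would strike it
- flask_mid (a point): Middle of a closed conical glass flask, 84 across, 124 high; bystander
- beaker_mid (a point): Middle of a small glass beaker, 52 across, 55 high; bystander
- dish_mid (a point): Middle of a petri dish, 90 across, 13 high; bystander

How it is judged:
By the outcome, as a careful person would: the job done as asked, in the order asked, and still so for the second after the job is handed in, with the robot touching nothing.
It also fails if it takes over 42 s, if anything falls off the work surface, if the arm or the gripper's body presses on something with over 40 N, if the wrist force passes 120 N, or if a joint passes its speed limit or range.

### The arm

A 6-joint arm with a two-finger parallel gripper is mounted at the origin on the work surface. World frame = base frame: x ahead of the robot, y to its left, z up, the work surface at z = 0. Lengths are in m, angles in rad, forces in N, time in s.
With the tool pointing down it reaches from about 0.35 to 0.875 m from the base axis. Payload 4.2 kg.
Tool frame: the origin (TCP) lies at the very end of the fingers, on their centre line; the grasp point (between the pads) lies 19 mm behind it (bot.grasp_offset is the distance from the TCP to the grasp point, in m); y points along the fingers, x is the direction in which the jaws open and shut, and the axes are right-handed (so a half turn about y gives the same grasp; the last joint's range is limited). The gripper opens to 87 mm and grips with 3 to 60 N. Pads are 19 mm wide; open, the fingers measure 117 mm over their backs; the gripper's body (75 mm by 190 mm) begins 51 mm behind the grasp point.
Start: joints at [1.478, 0.385, 0.008, 0, -1.194, -0.259], TCP at [0.215, 0.587, 0.223] pointing down, gripper open.
Joint ranges: [-3.14, 3.14], [-1.21, 2.06], [-1.07, 1.41], [-3.16, 2.05], [-2.99, -0.16], [-3.1, 3.1]. Speed limits (rad/s): [2.79, 2.79, 3.14, 3.14, 3.14, 3.14].

### API

Orientations are given as a 3x3 rotation matrix whose columns are the frame's x, y, z axes.
In Python, from cell import bot gives the robot as it stands.
- The arm moves only by the tool play_rows, never from a script. Its argument "rows" is a list of rows, each a list of 6 numbers: the shift along the tool's x, y, z in m, then the turn, a rotation vector about the tool's x, y, z in degrees. A call has 1 to 12 rows; each row is the pose to reach, as a shift and turn from the pose measured when the call began, along the tool's axes at that moment; what a row does not reach only later rows make up. A row lasts 1/8 s, in which the tool goes at most 62.5 mm and 10.7 degrees, less where a joint would pass 70% of its speed; a pose out of reach is approached as far as the arm can. A call with a gripper value outside its range is refused whole. "gripper" is the opening, from -1 (shut) to 1 (fully open), set as the call begins (left out, the last holds). The fingers move at their own pace and stop on an object; "force" is the grip in N (left out, the last holds). Time passes only in rows, so rows that repeat a pose let the fingers close. It gives the time, the measured TCP pose, the force and the opening at its end, in the units of the state.
- bot.get_state(): the state, without advancing time (a new reading comes with each control period).
- bot.capture(name): name is "side" or "top" or "wrist"; returns the picture (480x640x3 uint8, red, green, blue); there is no depth.
- bot.calibration(name): a dict with "fx", "fy", "cx", "cy" (pixels), "world_from_camera" (4x4, takes a point from camera to world coordinates). Camera axes: x right, y down, z forward; pixel columns grow to the right and rows downward; lengths in m; the calibration is good to about 2 mm. A picture is of the moment at which its call begins: read the wrist's pose just before it. calibration takes no time and is no camera call; for the wrist camera it gives the pose at the moment of the call.
- bot.hand_in(): hands the job in, once; it reports no verdict.
The state is a dict: "time_s": time; "joint_positions": joint angles; "joint_vel": joint speeds; "effort": joint torques, N m; "tool_pos": TCP position; "tcp_rot": TCP orientation; "ft_force": force on the tool from outside, world axes, zero at the start; "moment": the same for the moment, N m; "gripper_width": opening from 0.0 (shut) to 1.0 (fully open).
Only numpy, scipy, OpenCV 4.12 (cv2) and the standard library are available. Lean on these libraries where they do the work, as an engineer would, in place of code of your own. Each camera call takes 0.05 s, during which the arm holds its last target.

## Working session

There is one attempt and no reset: what is moved stays moved. The work goes in short steps, Python scripts to look and compute and a tool call to move; the robot and the scene stay as the last step left them, time stands still between calls to the robot, and variables do not carry over. Pictures are saved under pics/ and viewed, and the job is handed in when it is done.

Besides the shell and the picture viewer there is one more tool, called after "Request:" by a JSON object that holds its "api" and its "payload". play_rows: Moves the arm, as the interface text tells. Its arguments: {"type":"object","properties":{"rows":{"type":"array","items":{"type":"array","items":{"type":"number"}}},"gripper":{"type":"number"},"force":{"type":"number"}},"required":["rows"]}

```bash
ls; mkdir -p pics; python3 - <<'E'
from cell import bot
import cv2,numpy as np
s=bot.get_state();print(s)
for n in ["side","top","wrist"]:
    c=bot.calibration(n);print(n,c["fx"],c["cx"],c["cy"],np.round(c["world_from_camera"],3).tolist())
    cv2.imwrite(f"pics/{n}0.png",bot.capture(n)[:,:,::-1])
E
```

```text
pics
{'time_s': 0.0, 'joint_positions': array([ 1.47759311e+00,  3.85604569e-01,  6.60150682e-03, -4.98712927e-04,
       -1.19397634e+00, -2.58573148e-01]), 'joint_vel': array([-9.48227311e-04,  8.50487460e-04, -2.25721019e-03,  6.46933382e-06,
       -8.54806745e-04, -5.48571840e-04]), 'effort': array([-7.75212866e-04, -3.90666282e+01,  1.87402028e+01,  4.21972767e+00,
        1.09022402e-02, -1.94637232e-04]), 'tool_pos': array([0.21514448, 0.58615881, 0.22142114]), 'tcp_rot': array([[-3.44737931e-01, -6.64881435e-04,  9.38698736e-01],
       [-9.38696325e-01, -2.13039941e-03, -3.44738555e-01],
       [ 2.22901350e-03, -9.99997510e-01,  1.10307725e-04]]), 'ft_force': array([-1.08528025,  0.25759768,  1.26184965]), 'moment': array([ 0.09517921, -0.03980892, -0.01184101]), 'gripper_width': 0.9972148661292999}
side 592.5505072307468 316.48634498590417 237.71721085781735 [[0.987, -0.112, 0.114, 0.434], [-0.159, -0.743, 0.65, -0.747], [0.012, -0.66, -0.751, 1.073], [0.0, 0.0, 0.0, 1.0]]
top 465.61279678921306 315.3573824945615 243.99688874575173 [[-0.018, -0.981, 0.191, 0.4], [-1.0, 0.019, 0.003, 0.039], [-0.007, -0.191, -0.982, 1.041], [0.0, 0.0, 0.0, 1.0]]
wrist 353.4665112573479 316.0430583727035 246.6613284707114 [[-0.344, -0.898, -0.276, 0.291], [-0.939, 0.33, 0.099, 0.558], [0.002, 0.293, -0.956, 0.384], [0.0, 0.0, 0.0, 1.0]]
```

View pics/side0.png

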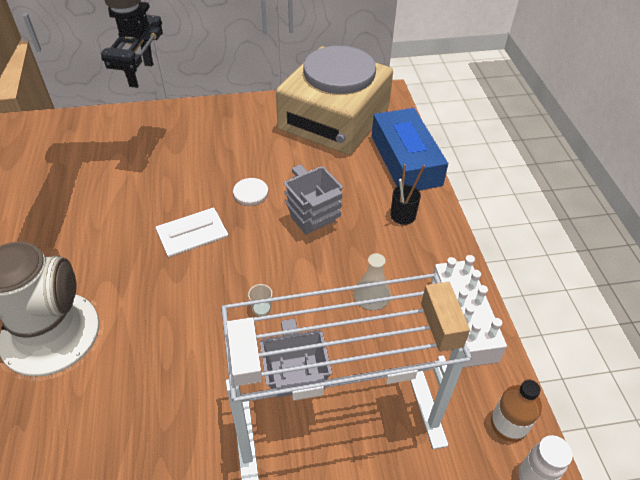

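View pics/top0.png

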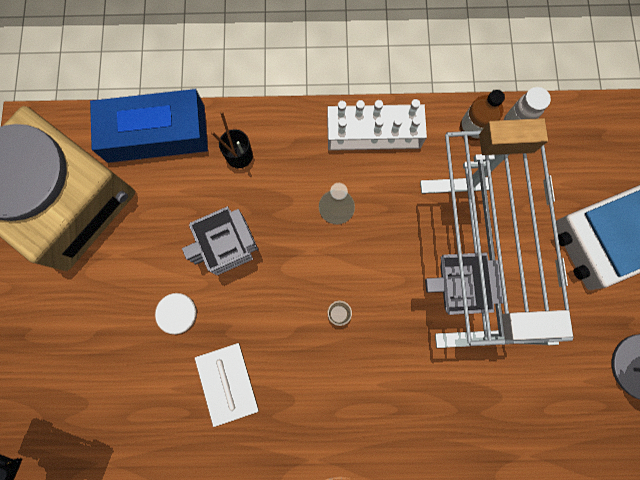

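View pics/wrist0.png

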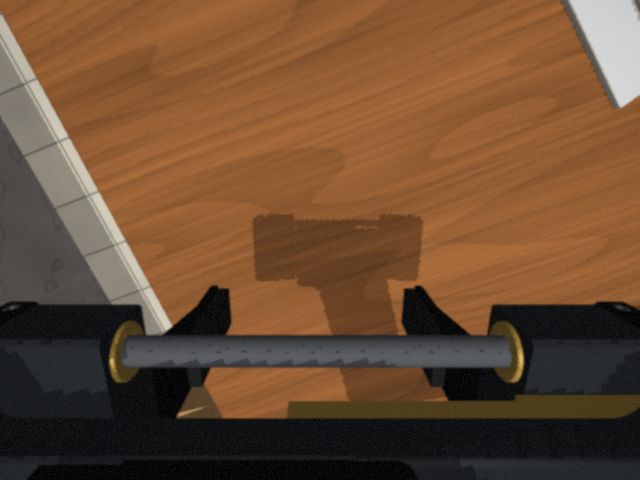

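```bash
python3 - <<'E'
import cv2
t=cv2.imread("pics/top0.png");s=cv2.imread("pics/side0.png")
def crop(im,x0,y0,x1,y1,f,n):
    cv2.imwrite("pics/"+n,cv2.resize(im[y0:y1,x0:x1],None,fx=f,fy=f,interpolation=cv2.INTER_CUBIC))
crop(t,175,195,275,285,8*0.8*1.0,"t_stack.png")
crop(t,410,110,590,360,2.4*1.0,"t_rack.png")
crop(s,275,155,355,240,7,"s_stack.png")
crop(s,210,240,510,480,2.5,"s_rack.png")
E
```

```text
(no output)
```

View pics/t_stack.png

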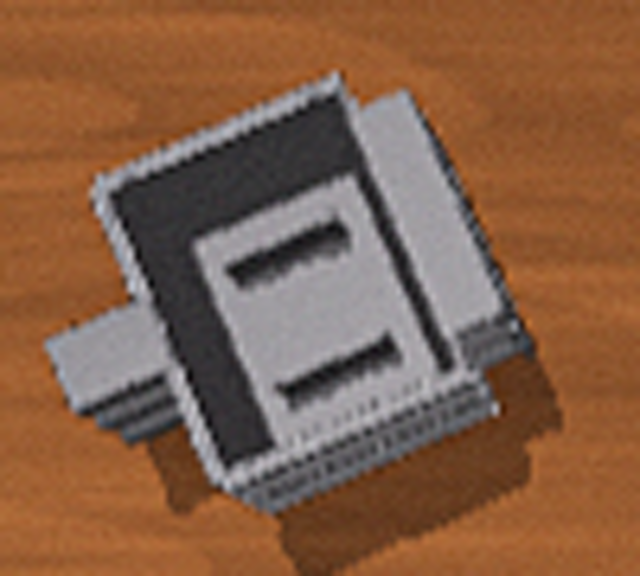

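View pics/s_stack.png

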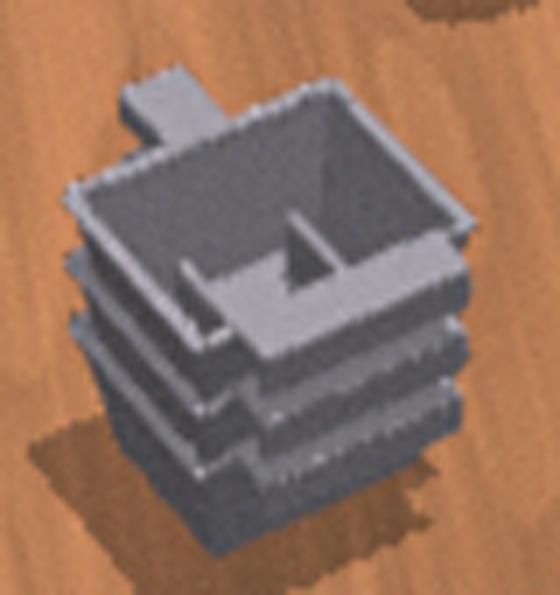

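View pics/t_rack.png

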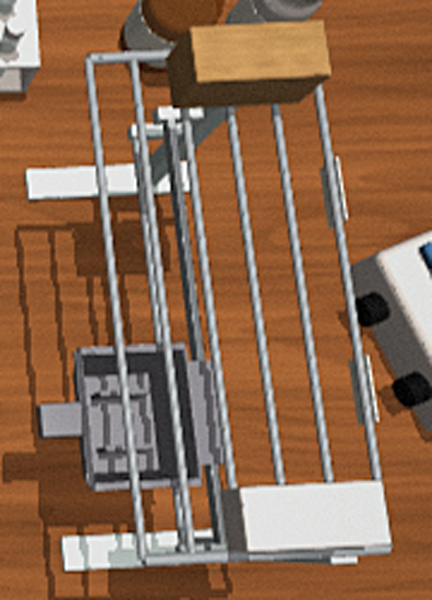

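View pics/s_rack.png

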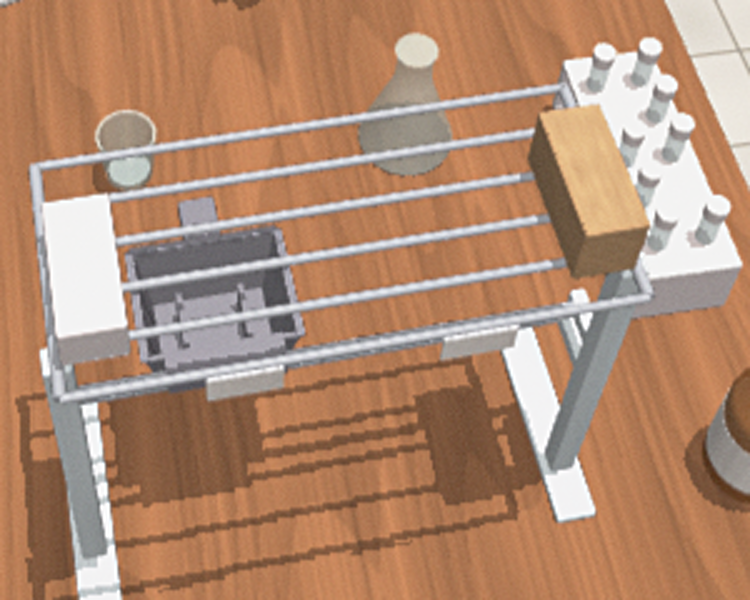

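```bash
cat > h.py <<'E'
from cell import bot
import numpy as np, cv2
from scipy.optimize import least_squares
def proj(c,P):
    W=np.linalg.inv(np.array(c["world_from_camera"]));P=np.atleast_2d(P)
    q=P@W[:3,:3].T+W[:3,3]
    return np.c_[c["fx"]*q[:,0]/q[:,2]+c["cx"],c["fy"]*q[:,1]/q[:,2]+c["cy"]]
def Rz(a):
    return np.array([[np.cos(a),-np.sin(a),0],[np.sin(a),np.cos(a),0],[0,0,1]])
E
python3 - <<'E'
from h import *
T=bot.calibration("top");S=bot.calibration("side")
ft=lambda p,f,o:np.array(p)/f+np.array(o)-0.5+0.5/f
P=np.array([[-42.5,52.5,58],[42.5,52.5,58],[-42.5,-52.5,58],[58.4,40,62],[58.4,-40,62],[-76,13,61],[-76,-13,61]])/1e3
tp=ft([[97,182],[338,78],[225,487],[405,90],[505,315],[48,345],[78,410]],6.4,(175,195))
Ps=np.array([[-42.5,52.5,58],[-42.5,-52.5,58],[42.5,52.5,58],[42.5,-52.5,58],[58.4,-40,62],[-76,13,61],[-76,-13,61]])/1e3
sp=ft([[335,85],[70,192],[472,225],[200,348],[268,355],[180,68],[122,92]],7,(275,155))
def f(p,w=3,z=None):
    o=np.array([p[0],p[1],p[3] if len(p)>3 else 0.06]);R=Rz(p[2])
    a=proj(T,P@R.T+o)-tp;b=proj(S,Ps@R.T+o)-sp
    return np.r_[a.ravel(),b.ravel()] if w==3 else (a if w==1 else b).ravel()
for x0 in ([.4,.2,-1.5],[.4,.2,-1.5,.06]):
    r=least_squares(f,x0,loss="soft_l1");print("stack",r.x.round(4),np.degrees(r.x[2]));print(f(r.x).reshape(-1,2).round(1).tolist())
for w in(1,2): print(least_squares(f,[.4,.2,-1.5],args=(w,)).x.round(4))
# rack p: x,y,yaw,L,yb
def G(p):
    L,yb=p[3],p[4]
    b=lambda x,y,z:[(x-53)/1e3,yb+y/1e3,(z-58)/1e3]
    Pt=np.array([[-.102,L,.113],[-.102,-L,.113],[.062,-L,.113],b(-42.5,52.5,58),b(-42.5,-52.5,58),b(-76,13,61),b(-76,-13,61)])
    Pq=np.array([[-.102,-L,.113],[-.102,L,.113],[.062,-L,.113],[.062,L,.113],b(-42.5,-52.5,58),b(-42.5,52.5,58),b(42.5,52.5,58),b(-76,-13,61),b(-76,13,61)])
    return Pt,Pq
tr=ft([[90,58],[143,558],[388,548],[78,350],[95,487],[38,405],[40,435]],2.4,(410,110))
sr=ft([[37,168],[565,90],[65,395],[645,293],[128,250],[277,230],[302,332],[180,203],[213,198]],2.5,(210,240))
def g(p,w=3):
    R=Rz(p[2]);o=np.array([p[0],p[1],.18]);A,B=G(p)
    a=(proj(T,A@R.T+o)-tr).ravel();b=(proj(S,B@R.T+o)-sr).ravel()
    return np.r_[a,b] if w==3 else (a if w==1 else b)
r=least_squares(g,[.4,-.35,-1.5,.175,-.07],loss="soft_l1");print("rack",r.x.round(4),np.degrees(r.x[2]));print(g(r.x).reshape(-1,2).round(1).tolist())
for w in(1,2): print(least_squares(g,[.4,-.35,-1.5,.175,-.07],args=(w,)).x.round(4))
E
```

```text
stack [ 0.596   0.2375 -1.1568] -66.2773262806776
[[-0.1, 0.5], [0.6, -0.1], [-0.6, -0.8], [-0.7, -0.3], [-0.8, -0.6], [-1.0, -1.2], [-0.9, 0.3], [-0.5, 0.8], [-0.3, 1.6], [0.0, 1.7], [0.5, 1.4], [-0.8, 1.3], [0.2, 0.2], [-0.8, 0.6]]
stack [ 0.5952  0.2353 -1.1548  0.0651] -66.16525688957569
[[0.2, 0.4], [1.1, -0.4], [-0.1, -0.7], [-0.1, -0.6], [-0.1, -0.8], [-0.7, -1.2], [-0.5, 0.3], [-0.7, -0.2], [-0.7, 0.7], [-0.0, 0.7], [0.3, 0.6], [-0.9, 0.5], [-0.1, -0.8], [-1.1, -0.3]]
[ 0.5954  0.2364 -1.1522]
[ 0.5971  0.2411 -1.1568]
rack [ 0.5617 -0.2896 -1.5412  0.1745 -0.0706] -88.30498785633813
[[-3.4, 0.1], [-3.2, -0.3], [-1.0, -1.2], [-0.5, 0.0], [-1.9, -0.5], [0.6, -1.3], [1.1, 0.3], [-0.3, -1.2], [-1.5, -1.3], [-1.3, 2.7], [1.5, 3.5], [0.2, 1.9], [-0.0, 0.5], [-0.2, 2.7], [-1.0, 0.3], [0.2, 0.0]]
[ 0.5606 -0.2921 -1.5473  0.1748 -0.0707]
[ 0.5627 -0.2874 -1.5393  0.1742 -0.0708]
```

```bash
cat >> h.py <<'E'
def ray(c,p,z):
    W=np.array(c["world_from_camera"]);d=W[:3,:3]@np.array([(p[0]-c["cx"])/c["fx"],(p[1]-c["cy"])/c["fy"],1])
    return W[:3,3]+d*(z-W[2,3])/d[2]
def tri(T,p,S,q):
    A=[];b=[]
    for c,x in((T,p),(S,q)):
        W=np.array(c["world_from_camera"]);d=W[:3,:3]@np.array([(x[0]-c["cx"])/c["fx"],(x[1]-c["cy"])/c["fy"],1]);d/=np.linalg.norm(d)
        M=np.eye(3)-np.outer(d,d);A.append(M);b.append(M@W[:3,3])
    return np.linalg.solve(sum(A),sum(b))
STK=(.5957,.2368,-1.156)
def grasp(o,yaw,lean,tilt=0,past=.015,g=(-.064,0,.054),und=.06):
    """bin origin (underside mid) o xy; tilt front-up deg; returns TCP pos, R"""
    B=Rz(yaw);t=np.radians(tilt)
    # front up: -x -> +z, z -> +x : rotation about +y by +t
    B=B@np.array([[np.cos(t),0,np.sin(t)],[0,1,0],[-np.sin(t),0,np.cos(t)]])
    l=np.radians(lean);y=B@np.array([np.sin(l),0,-np.cos(l)]);x=-B[:,1];z=np.cross(x,y)
    R=np.c_[x,y,z];p=np.array([o[0],o[1],und if len(o)<3 else o[2]])+B@np.array(g)+past*y
    return p,R
from scipy.spatial.transform import Rotation as Ro
def rel(p,R):
    s=bot.get_state();R0=np.array(s["tcp_rot"]);return np.round(R0.T@(p-s["tool_pos"])*1e3,1),np.round(Ro.from_matrix(R0.T@R).as_rotvec(degrees=True),2)
E
python3 - <<'E'
from h import *
T=bot.calibration("top");S=bot.calibration("side")
print("hotplate corner",tri(T,(134,190),S,(342,132)).round(3), ray(S,(337,152),0).round(3))
print("disk near edge",tri(T,(66,172),S,(374,72)).round(3))
print("flask",tri(T,(339,191),S,(376,261)).round(3),ray(T,(337,215),0.0).round(3),"beaker",ray(T,(340,313),.05).round(3),"dish",ray(T,(176,313),.013).round(3))
p,R=grasp(STK,STK[2],46)
print("grasp",p.round(4),R.round(2).tolist())
pre=p-.09*R[:,1]+[0,0,.03]
print(pre.round(3),rel(pre,R))
E
```

```text
hotplate corner [0.698 0.412 0.127] [0.702 0.483 0.   ]
disk near edge [0.752 0.51  0.216]
flask [ 0.688 -0.009  0.125] [ 0.67  -0.009  0.   ] beaker [ 0.444 -0.007  0.05 ] dish [0.452 0.35  0.013]
grasp [ 0.5743  0.2855 -1.1124] [[-0.92, 0.29, 0.28], [-0.4, -0.66, -0.64], [-0.0, -0.69, 0.72]]
[ 0.548  0.345 -1.02 ] (array([ 109.9, 1241.9,  395.7]), array([ 43.4 ,  43.55, -18.39]))
```

```bash
python3 - <<'E'
from h import *
p,R=grasp(STK[:2],STK[2],46)
print("grasp",p.round(4))
pre=p-.09*R[:,1]+[0,0,.05]
print(pre.round(3),rel(pre,R))
E
```

```text
grasp [0.5743 0.2855 0.1036]
[0.548 0.345 0.216] (array([111.9,   5.9, 395.8]), array([ 43.4 ,  43.55, -18.39]))
```

Request:
{"api": "play_rows", "payload": {"rows": [[0.028, 0.001, 0.099, 11, 11, -4.5], [0.056, -0.02, 0.198, 22, 22, -9], [0.084, -0.02, 0.297, 33, 33, -14], [0.112, 0.006, 0.396, 43.4, 43.5, -18.4], [0.112, 0.006, 0.396, 43.4, 43.5, -18.4], [0.112, 0.006, 0.396, 43.4, 43.5, -18.4], [0.112, 0.006, 0.396, 43.4, 43.5, -18.4], [0.112, 0.006, 0.396, 43.4, 43.5, -18.4], [0.112, 0.006, 0.396, 43.4, 43.5, -18.4], [0.112, 0.006, 0.396, 43.4, 43.5, -18.4]], "gripper": 0.4}}

```text
time_s: 1.4
tool_pos: [0.5477, 0.3457, 0.2165]
tcp_rot: [[-0.914, 0.292, 0.281], [-0.405, -0.657, -0.636], [-0.0, -0.695, 0.719]]
ft_force: [-0.7, -0.2, -0.4]
gripper_width: 0.7
```

```bash
python3 - <<'E'
from h import *
s=bot.get_state();print(s["time_s"],s["joint_positions"].round(2),s["tool_pos"].round(4),s["gripper_width"])
p,R=grasp(STK[:2],STK[2],46)
print(rel(p-.09*R[:,1]+[0,0,.05],R),rel(p,R))
c=bot.calibration("wrist");
cv2.imwrite("pics/wrist1.png",bot.capture("wrist")[:,:,::-1])
# predicted features
o=np.array([STK[0],STK[1],.06]);P=np.array([[-42.5,52.5,58],[42.5,52.5,58],[-42.5,-52.5,58],[42.5,-52.5,58],[58.4,40,62],[58.4,-40,62],[-76,13,61],[-76,-13,61]])/1e3
print(proj(c,P@Rz(STK[2]).T+o).round(1).tolist())
E
```

```text
1.4 [ 1.06  0.6  -0.1   0.62 -1.46 -0.9 ] [0.5477 0.3457 0.2165] 0.6997562775536578
(array([-0. ,  1. ,  0.5]), array([ 0.03,  0.08, -0.11])) (array([  0.2, 125.7, -35.4]), array([ 0.03,  0.08, -0.11]))
[[254.8, 259.2], [262.4, 181.0], [377.9, 259.5], [370.7, 181.2], [275.8, 165.7], [357.4, 165.8], [300.0, 295.0], [332.5, 295.1]]
```

View pics/wrist1.png

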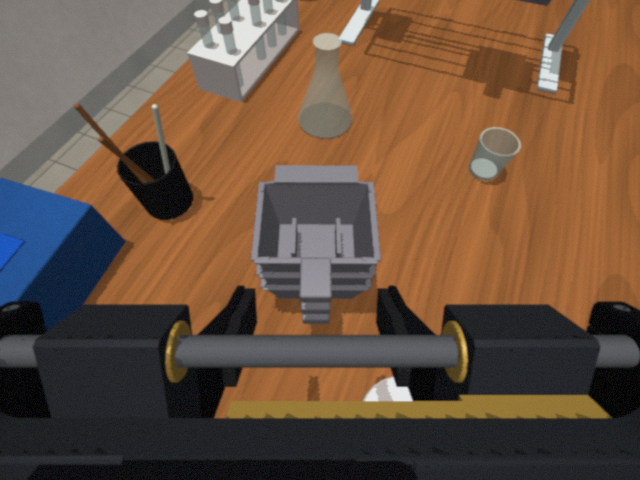

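Request:
{"api": "play_rows", "payload": {"rows": [[0, 0.04, -0.012, 0, 0, 0], [0, 0.08, -0.025, 0, 0, 0], [0, 0.11, -0.032, 0, 0, 0], [0, 0.1257, -0.0354, 0, 0, 0], [0, 0.1257, -0.0354, 0, 0, 0], [0, 0.1257, -0.0354, 0, 0, 0]]}}

```text
time_s: 2.2
tool_pos: [0.5748, 0.287, 0.1049]
tcp_rot: [[-0.914, 0.294, 0.281], [-0.406, -0.655, -0.637], [-0.003, -0.696, 0.718]]
ft_force: [0.0, 0.2, -0.1]
gripper_width: 0.701
```

```bash
python3 - <<'E'
from h import *
s=bot.get_state();print(s["time_s"],s["joint_positions"].round(2),s["tool_pos"].round(4),s["ft_force"])
p,R=grasp(STK[:2],STK[2],46)
print(rel(p,R))
cv2.imwrite("pics/wrist2.png",bot.capture("wrist")[:,:,::-1])
cv2.imwrite("pics/side2.png",cv2.resize(bot.capture("side")[130:250,240:400,::-1],None,fx=5,fy=5,interpolation=2))
E
```

```text
2.2 [ 0.96  0.67 -0.29  0.72 -1.2  -1.02] [0.5748 0.287  0.1049] [ 0.00393474  0.17773988 -0.05720094]
(array([ 1.1,  1.8, -0.1]), array([ 0.09,  0.03, -0.27]))
```

View pics/wrist2.png

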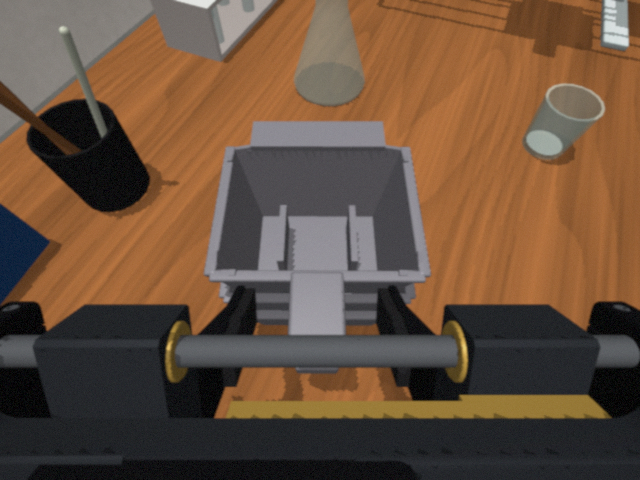

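View pics/side2.png

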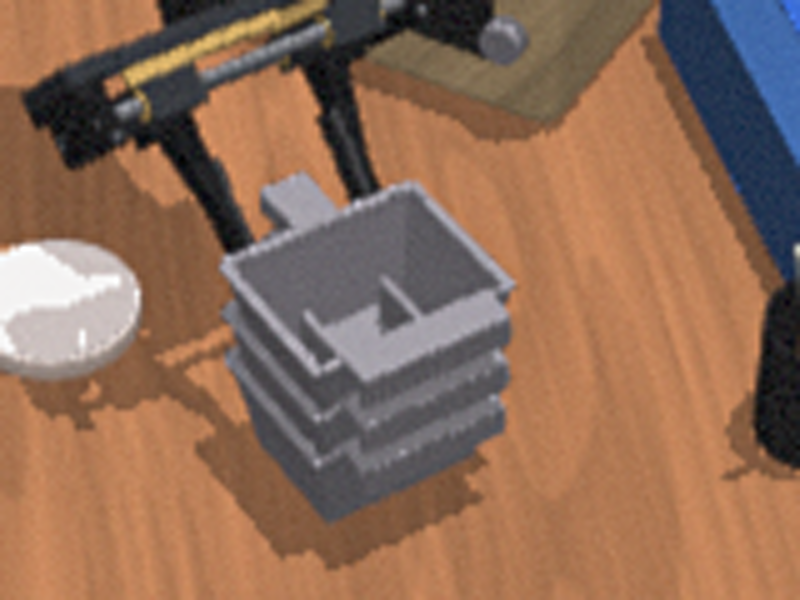

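```bash
python3 - <<'E'
from h import *
c=bot.calibration("wrist");o=np.array([STK[0],STK[1],.06]);P=np.array([[-42.5,52.5,58],[-42.5,-52.5,58],[42.5,52.5,58],[42.5,-52.5,58],[60.4,40,62],[60.4,-40,62]])/1e3
m=np.array([[208,277],[428,277],[230,148],[413,148],[252,122],[384,122]])
print(proj(c,P@Rz(STK[2]).T+o).round(1).tolist())
f=lambda p:(proj(c,P@Rz(p[2]).T+[p[0],p[1],p[3] if len(p)>3 else .06])-m).ravel()
for x0 in (STK,STK+(.06,)):
  r=least_squares(f,x0);print(r.x.round(4),f(r.x).round(1))
E
```

```text
[[210.6, 273.9], [425.7, 274.4], [231.4, 145.6], [405.2, 145.7], [253.7, 119.6], [382.9, 119.6]]
[ 0.5945  0.2385 -1.1597] [ 2.6  0.2 -1.1  1.5  2.  -0.2 -6.5  0.4  2.4 -0.3  0.3  0. ]
[ 0.594   0.2398 -1.1597  0.0622] [ 0.9  1.1  0.6  2.4  0.9 -1.1 -5.4 -0.5  1.6 -1.6  1.1 -1.2]
```

Request:
{"api": "play_rows", "payload": {"rows": [[0, 0, 0, 0, 0, 0], [0, 0, 0, 0, 0, 0], [0, 0, 0, 0, 0, 0], [0, 0, 0, 0, 0, 0]], "gripper": -1, "force": 40}}

```text
time_s: 2.8
tool_pos: [0.5747, 0.2869, 0.1048]
tcp_rot: [[-0.914, 0.294, 0.281], [-0.406, -0.655, -0.637], [-0.003, -0.696, 0.718]]
ft_force: [-0.5, -0.2, -0.5]
gripper_width: 0.331
```

```bash
python3 - <<'E'
from h import *
s=bot.get_state();print(s["time_s"],s["tool_pos"].round(4),s["ft_force"].round(1),s["moment"].round(2),s["gripper_width"]*87)
print((s["tcp_rot"].T@[0,0,1]).round(4))
E
```

```text
2.8 [0.5747 0.2869 0.1048] [-0.5 -0.2 -0.5] [1.41 0.6  0.01] 28.806216735649723
[-0.0028 -0.6959  0.7181]
```

Request:
{"api": "play_rows", "payload": {"rows": [[0, 0, 0, 0, 0, 0], [0, 0, 0, 0, 0, 0], [0, -0.007, 0.0072, 0, 0, 0], [0, -0.014, 0.0144, 0, 0, 0], [0, -0.021, 0.0215, 0, 0, 0], [0, -0.028, 0.0287, 0, 0, 0], [0, -0.042, 0.043, 0, 0, 0], [0, -0.0556, 0.0574, 0, 0, 0], [0, -0.0556, 0.0574, 0, 0, 0], [0, -0.0556, 0.0574, 0, 0, 0]]}}

```text
time_s: 4.05
tool_pos: [0.5742, 0.2866, 0.1845]
tcp_rot: [[-0.914, 0.293, 0.281], [-0.406, -0.656, -0.637], [-0.002, -0.696, 0.718]]
ft_force: [-0.7, 0.3, -1.9]
gripper_width: 0.297
```

```bash
python3 - <<'E'
from h import *
s=bot.get_state();print(s["time_s"],s["joint_positions"].round(2),s["tool_pos"].round(4),s["ft_force"].round(1),s["moment"].round(2),s["gripper_width"]*87)
cv2.imwrite("pics/wrist3.png",bot.capture("wrist")[:,:,::-1])
cv2.imwrite("pics/side3.png",cv2.resize(bot.capture("side")[100:250,220:420,::-1],None,fx=4,fy=4,interpolation=2))
E
```

```text
4.05 [ 0.97  0.58 -0.22  0.68 -1.33 -0.92] [0.5742 0.2866 0.1845] [-0.7  0.3 -1.9] [ 1.86  0.78 -0.01] 25.802379349720102
```

View pics/side3.png

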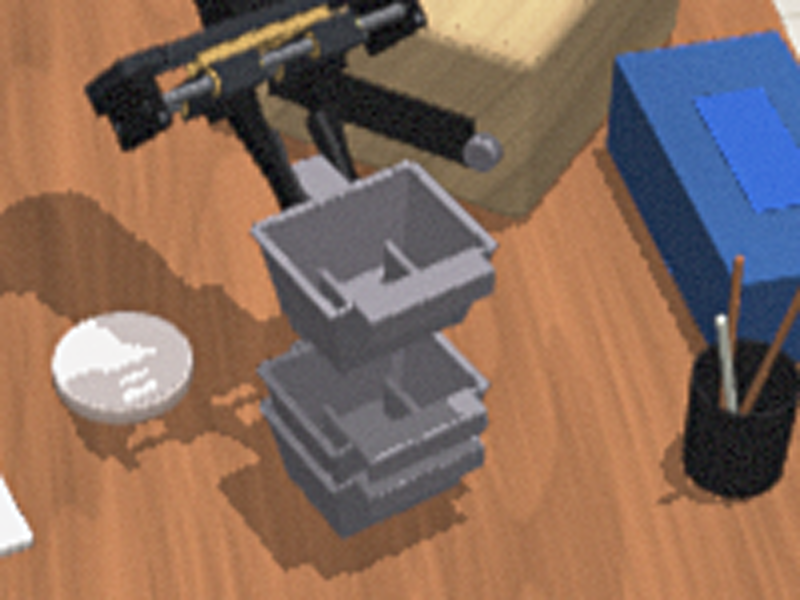

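View pics/wrist3.png

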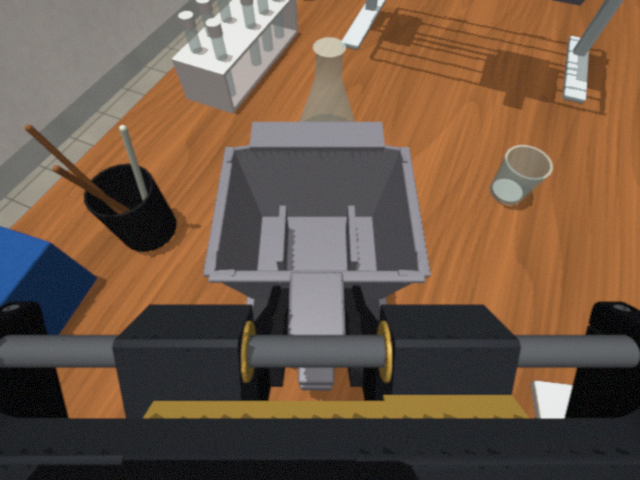

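```bash
python3 - <<'E'
import cv2
t=cv2.imread("pics/top0.png");s=cv2.imread("pics/side0.png")
def crop(im,x0,y0,x1,y1,f,n):
    cv2.imwrite("pics/"+n,cv2.resize(im[y0:y1,x0:x1],None,fx=f,fy=f,interpolation=cv2.INTER_CUBIC))
crop(t,415,240,515,345,5.7,"t_h.png")
crop(t,460,150,530,260,5.4,"t_r.png")
crop(s,250,310,350,400,6.4,"s_h.png")
E
```

```text
(no output)
```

View pics/t_h.png

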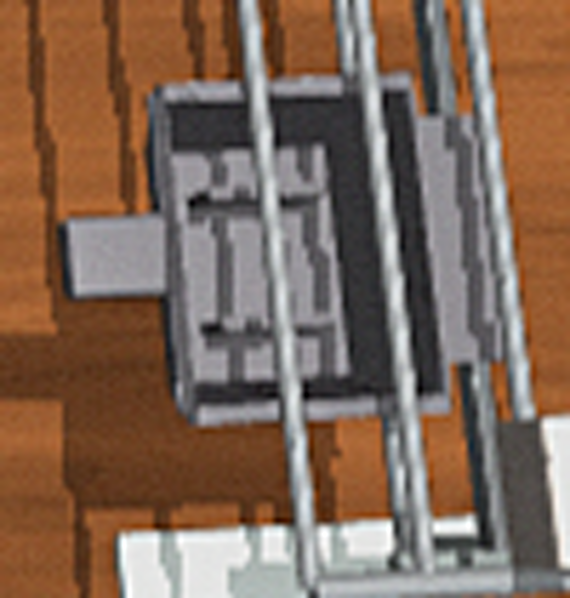

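View pics/t_r.png

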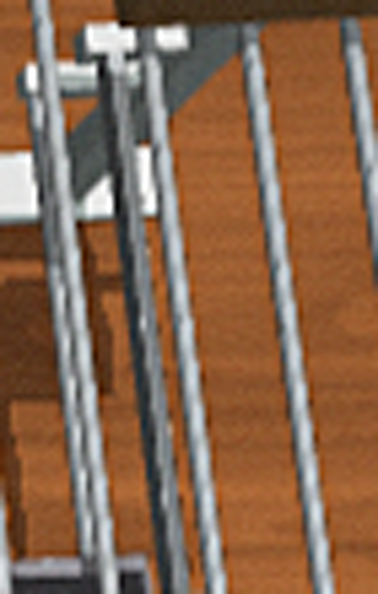

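View pics/s_h.png

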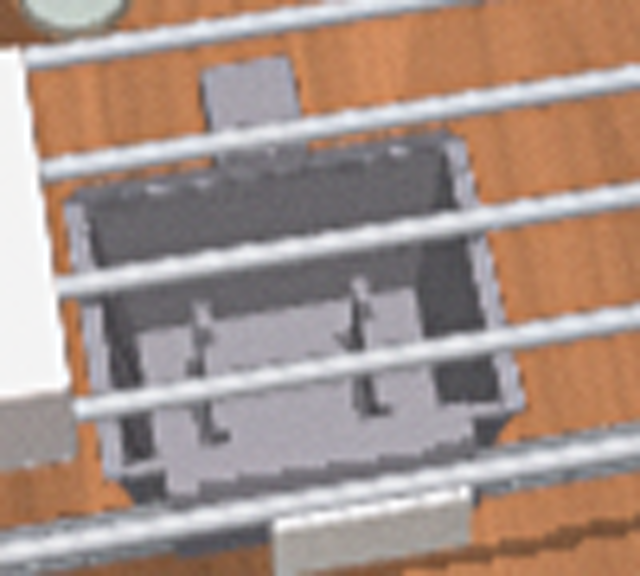

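```bash
cat > fitrack.py <<'E'
from h import *
T=bot.calibration("top");S=bot.calibration("side")
ft=lambda p,f,o:np.array(p)/f+np.array(o)-0.5+0.5/f
Pt=np.array([[-42.5,52.5,58],[42.5,52.5,58],[-42.5,-52.5,58],[42.5,-52.5,58],[60.4,40,62],[60.4,-40,62],[-76,13,61],[-76,-13,61]])/1e3
tp=ft([[150,92],[412,75],[180,425],[450,412],[472,115],[502,360],[63,222],[70,297]],5.7,(415,240))
Ps=np.array([[-42.5,-52.5,58],[-42.5,52.5,58],[42.5,52.5,58],[42.5,-52.5,58],[-76,-13,61],[-76,13,61]])/1e3
sp=ft([[65,197],[462,138],[522,408],[105,480],[202,70],[290,58]],6.4,(250,310))
def f(p,w=3):
    o=np.array([p[0],p[1],p[3] if len(p)>3 else .122]);R=Rz(p[2])
    a=proj(T,Pt@R.T+o)-tp;b=proj(S,Ps@R.T+o)-sp
    return np.r_[a.ravel(),b.ravel()] if w==3 else (a if w==1 else b).ravel()
if __name__=="__main__":
    for w,x0 in ((3,[.5,-.23,-1.54]),(3,[.5,-.23,-1.54,.122]),(1,[.5,-.23,-1.54]),(2,[.5,-.23,-1.54])):
        r=least_squares(f,x0,args=(w,));print(w,r.x.round(4),np.degrees(r.x[2]).round(2));print(f(r.x,w).reshape(-1,2).round(1).tolist())
    a=ray(T,ft([122,90],5.4,(460,150)),.18);b=ray(T,ft([182,590],5.4,(460,150)),.18);print(a,b,np.degrees(np.arctan2(*(a-b)[[1,0]])))
    for o in(r.x,):
        e=Rz(o[2])
E
python3 fitrack.py
```

```text
3 [ 0.4888 -0.2371 -1.5438] -88.45
[[0.0, 0.2], [-0.6, 1.1], [0.3, -1.6], [-0.7, -1.5], [0.0, -0.1], [-0.0, 0.2], [-0.3, -1.0], [-0.3, -0.1], [0.9, 0.5], [-1.8, 0.5], [-1.5, 1.2], [1.1, 0.3], [-0.9, -0.1], [-0.2, -0.4]]
3 [ 0.4887 -0.2371 -1.5438  0.1232] -88.45
[[0.2, 0.1], [-0.4, 1.1], [0.5, -1.6], [-0.4, -1.5], [0.3, -0.1], [0.3, 0.2], [-0.1, -1.0], [-0.1, -0.1], [0.8, 0.2], [-1.9, 0.1], [-1.6, 0.9], [1.0, 0.0], [-1.0, -0.4], [-0.3, -0.7]]
1 [ 0.4881 -0.2374 -1.5395] -88.21
[[0.1, 0.7], [-0.6, 1.4], [0.6, -1.2], [-0.4, -1.2], [0.1, 0.1], [0.3, 0.4], [-0.1, -0.5], [-0.0, 0.4]]
2 [ 0.4895 -0.2366 -1.5463] -88.59
[[1.3, 0.1], [-1.4, 0.2], [-1.2, 0.9], [1.4, -0.1], [-0.4, -0.4], [0.3, -0.7]]
[ 0.71499943 -0.28544569  0.18      ] [ 0.53272175 -0.29042858  0.18      ] 1.5658937077241712
```

```bash
cat >> h.py <<'E'
YAW=-1.5438
RAIL=np.array([.6287,-.2338,.18])+Rz(YAW)@np.array([.053,0,0])   # place_rail estimate
GR=dict(g=(-.0641,0,.0552),lean=45.9)
def place(cx,cz,tilt,dy=0):
    """channel corner (56.4,58) of bin at rail-frame (cx,cz) mm"""
    t=np.radians(tilt);B=Rz(YAW)@np.array([[np.cos(t),0,np.sin(t)],[0,1,0],[-np.sin(t),0,np.cos(t)]])
    o=RAIL+Rz(YAW)@np.array([cx/1e3,dy/1e3,cz/1e3])-B@np.array([.0564,0,.058])
    return grasp(o,YAW,GR["lean"],tilt,g=GR["g"])
E
python3 - <<'E'
from h import *
print(RAIL)
for a in [(-110,70,14),(-40,30,14),(6.5,18,14)]:
    p,R=place(*a);print(a,p.round(4),rel(p,R))
E
```

```text
[ 0.63013063 -0.28678069  0.18      ]
(-110, 70, 14) [ 0.6242 -0.0672  0.2637] (array([ 97.7, 191.3, 296.3]), array([-13.84,  17.43, -14.17]))
(-40, 30, 14) [ 0.6261 -0.1372  0.2237] (array([124.5, 265.6, 312.6]), array([-13.84,  17.43, -14.17]))
(6.5, 18, 14) [ 0.6273 -0.1836  0.2117] (array([142.2, 304.8, 333.9]), array([-13.84,  17.43, -14.17]))
```

Request:
{"api": "play_rows", "payload": {"rows": [[0.003, -0.006, 0.03, 0, 0, 0], [0.01, -0.005, 0.06, -1, 1.2, -1], [0.022, 0.015, 0.1, -2.5, 3, -2.5], [0.035, 0.045, 0.135, -4.5, 5.5, -4.5], [0.047, 0.076, 0.17, -6.5, 8, -6.5], [0.06, 0.107, 0.205, -8.5, 10.5, -8.5], [0.073, 0.138, 0.238, -10.5, 13, -10.5], [0.084, 0.162, 0.265, -12, 15, -12.2], [0.093, 0.181, 0.285, -13.2, 16.6, -13.5], [0.0977, 0.1913, 0.2963, -13.84, 17.43, -14.17], [0.0977, 0.1913, 0.2963, -13.84, 17.43, -14.17], [0.0977, 0.1913, 0.2963, -13.84, 17.43, -14.17]]}}

```text
time_s: 5.65
tool_pos: [0.6241, -0.0669, 0.264]
tcp_rot: [[-1.0, 0.015, 0.023], [-0.028, -0.528, -0.849], [-0.0, -0.849, 0.528]]
ft_force: [-1.0, 0.1, -1.5]
gripper_width: 0.293
```

```bash
python3 - <<'E'
from h import *
s=bot.get_state();print(s["time_s"],s["joint_positions"].round(2),s["tool_pos"].round(4),s["ft_force"].round(1),s["gripper_width"]*87)
for a in [(-110,70,14),(-40,30,14),(6.5,18,14)]:
    p,R=place(*a);print(a,rel(p,R))
cv2.imwrite("pics/wrist4.png",bot.capture("wrist")[:,:,::-1])
cv2.imwrite("pics/side4.png",bot.capture("side")[:,:,::-1])
cv2.imwrite("pics/top4.png",bot.capture("top")[:,:,::-1])
E
```

```text
5.65 [ 0.37  0.39 -0.19  0.55 -1.25 -0.59] [ 0.6241 -0.0669  0.264 ] [-1.   0.1 -1.5] 25.465155905125407
(-110, 70, 14) (array([-0.1,  0.4,  0.1]), array([-0.  ,  0.03, -0.03]))
(-40, 30, 14) (array([-0.1, 71.3, 38.4]), array([-0.  ,  0.03, -0.03]))
(6.5, 18, 14) (array([ -0. , 106.1,  71.5]), array([-0.  ,  0.03, -0.03]))
```

View pics/wrist4.png

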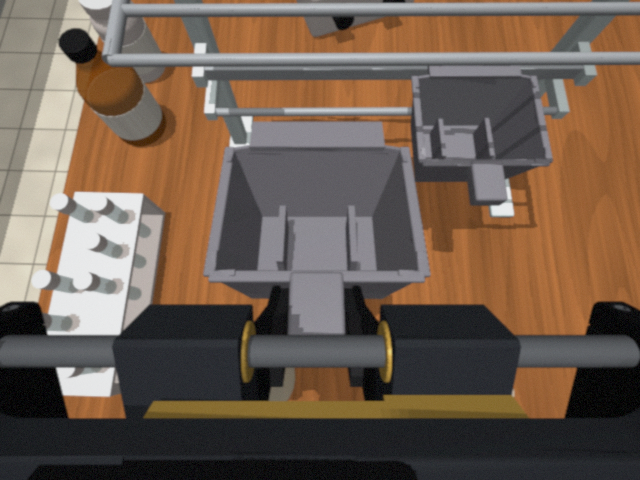

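View pics/side4.png

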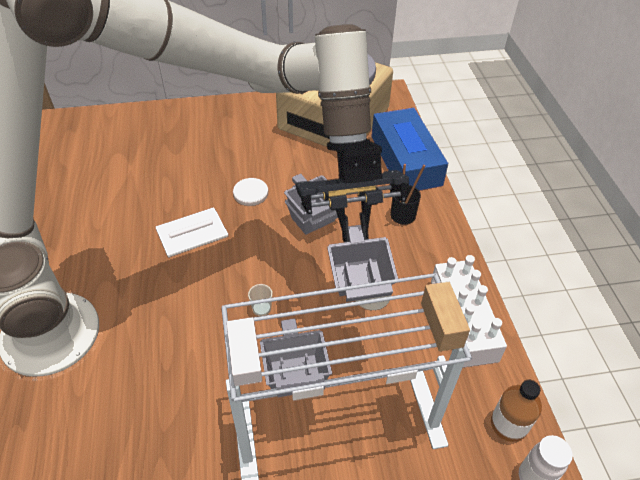

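View pics/top4.png

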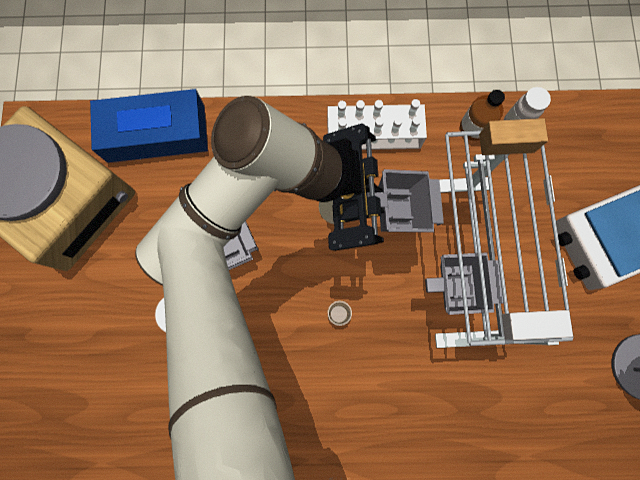

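```bash
python3 - <<'E'
import cv2
t=cv2.imread("pics/wrist4.png")
def crop(im,x0,y0,x1,y1,f,n):
    cv2.imwrite("pics/"+n,cv2.resize(im[y0:y1,x0:x1],None,fx=f,fy=f,interpolation=cv2.INTER_CUBIC))
crop(t,180,30,400,175,3.6,"w4a.png")
crop(t,395,30,615,215,3.2,"w4b.png")
E
```

```text
(no output)
```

View pics/w4a.png

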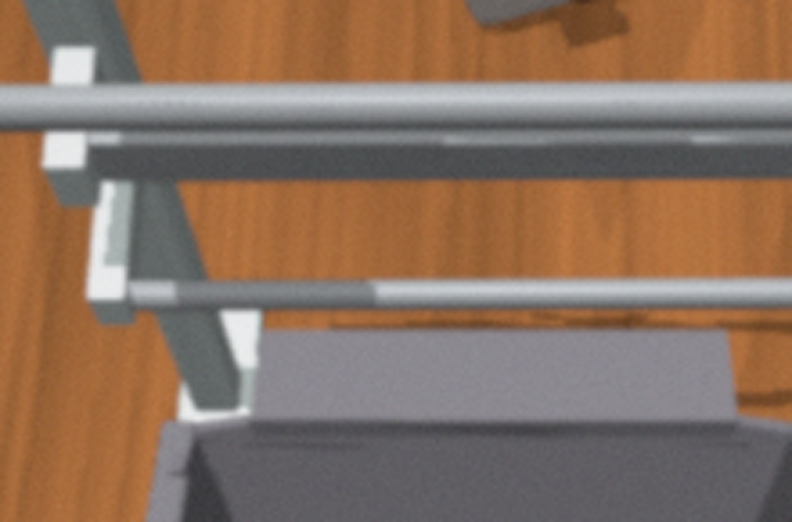

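View pics/w4b.png

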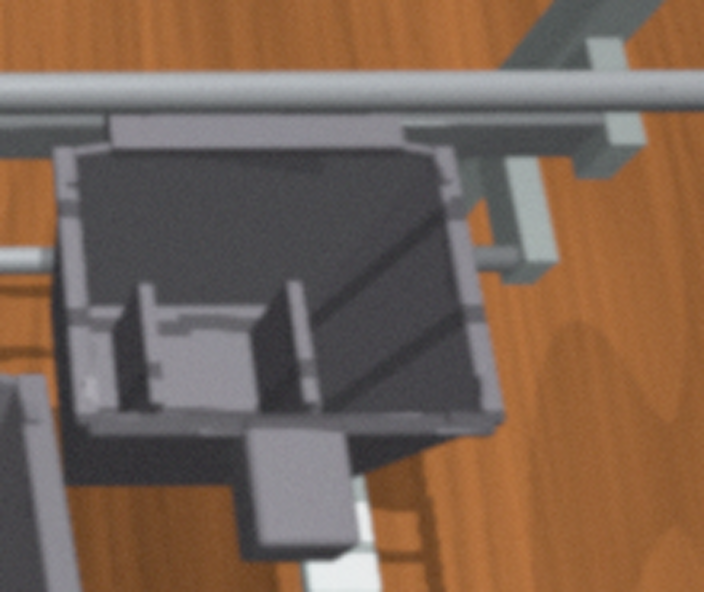

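```bash
cat > fw.py <<'E'
from h import *
c=bot.calibration("wrist")
ft=lambda p,f,o:np.array(p)/f+np.array(o)-0.5+0.5/f
H=np.array([[-42.5,52.5,58],[-42.5,-52.5,58],[42.5,52.5,58],[42.5,-52.5,58],[-76,13,61],[-76,-13,61]])/1e3
hp=ft([[78,432],[500,428],[55,148],[450,148],[262,545],[357,540]],3.2,(395,30))
lines=[((-3,0),ft([300,143],3.6,(180,30))),((-3,-14),ft([300,180],3.6,(180,30))),((-3,0),ft([700,143],3.6,(180,30))),((-3,-14),ft([700,180],3.6,(180,30))),((-15,-44),ft([500,293],3.6,(180,30))),((-3,-14),ft([530,155],3.2,(395,30)))]
def f(p,w=3):
    R=Rz(p[2]);o=np.array([p[0],p[1],.18]) # hung place rail point
    a=(proj(c,(H+[-.053,0,-.058])@R.T+o)-hp).ravel()
    b=[]
    for (x,z),q in lines:
        ys=np.linspace(-.2,.3,400);P=np.c_[np.full(400,x/1e3),ys,np.full(400,z/1e3)]@R.T+o
        u=proj(c,P);i=np.argsort(u[:,0]);b.append(np.interp(q[0],u[i,0],u[i,1])-q[1])
    return np.r_[a,b] if w==3 else (a if w==1 else np.array(b))
x0=[.4902,-.2901,-1.5438]
print(f(x0).round(1))
for w in(3,1):
    r=least_squares(f,x0,args=(w,));print(w,r.x.round(4),np.degrees(r.x[2]).round(2),(r.x[:2]+.14*np.array([-np.sin(r.x[2]),np.cos(r.x[2])])).round(4));print(f(r.x,w).round(1))
# held bin check
B=np.array([[-42.5,52.5,58],[-42.5,-52.5,58],[42.5,52.5,58],[42.5,-52.5,58],[60.4,40,62],[60.4,-40,62]])/1e3
s=bot.get_state();R=s["tcp_rot"];l=np.radians(45.9)
# bin axes in tool
by=-R[:,0];y=R[:,1];z=R[:,2]
bx=np.sin(l)*y+np.cos(l)*z; bz=-np.cos(l)*y+np.sin(l)*z
m=np.array([[208,277],[428,277],[230,148],[413,148],[252,122],[384,122]])
def g(q): return (proj(c,s["tool_pos"]+(B-np.array([q[0],q[1],q[2]]))@np.c_[bx,by,bz].T)-m).ravel()
q0=[-.0533,0,.0448];print(g(q0).round(1));r=least_squares(g,q0);print(r.x.round(4),g(r.x).round(1))
E
python3 fw.py
```

```text
[ 3.8 -1.3 -0.6  0.2  3.7  0.5 -1.1  0.7  0.5  0.   3.7  1.7 -0.3  0.6
 -0.1  0.8  0.7  2.7]
3 [ 0.4917 -0.2906 -1.5415] -88.32 [ 0.6317 -0.2865]
[ 2.2 -1.8 -2.3 -0.5  2.   0.1 -2.9  0.1 -1.1 -0.6  2.   1.  -0.4  0.5
 -0.4  0.5  0.5  2. ]
1 [ 0.4915 -0.2903 -1.5443] -88.48 [ 0.6315 -0.2866]
[ 2.1 -1.6 -2.3  0.   2.2  0.3 -2.7  0.6 -1.3 -0.3  1.9  1.4]
[ 0.6 -0.9 -3.7 -0.8 -0.6 -1.  -9.5 -1.  -0.3 -1.2 -2.8 -1.1]
[-0.0509  0.0014  0.0425] [ 1.7  1.7  1.3  1.8  0.5 -0.8 -5.8 -0.8  1.1 -1.4  0.5 -1.4]
```

```bash
python3 - <<'E'
from h import *
for a in [(-60,36,14,1.5),(-12,22,14,1.5)]:
    p,R=place(*a);print(a,rel(p,R))
E
```

```text
(-60, 36, 14, 1.5) (array([-1.4, 55.7, 25.3]), array([-0.01,  0.09, -0.03]))
(-12, 22, 14, 1.5) (array([-1.3, 93. , 58.6]), array([-0.01,  0.09, -0.03]))
```

Request:
{"api": "play_rows", "payload": {"rows": [[-0.0007, 0.028, 0.0125, 0, 0, 0], [-0.0014, 0.0557, 0.0253, 0, 0.1, 0], [-0.0014, 0.07, 0.038, 0, 0.1, 0], [-0.0014, 0.083, 0.05, 0, 0.1, 0], [-0.0013, 0.093, 0.0586, 0, 0.1, 0], [-0.0013, 0.093, 0.0586, 0, 0.1, 0], [-0.0013, 0.093, 0.0586, 0, 0.1, 0]]}}

```text
time_s: 6.68
tool_pos: [0.6287, -0.1648, 0.2161]
tcp_rot: [[-1.0, 0.016, 0.023], [-0.028, -0.528, -0.849], [-0.001, -0.849, 0.529]]
ft_force: [-0.3, -0.3, -1.2]
gripper_width: 0.292
```

```bash
python3 - <<'E'
from h import *
s=bot.get_state();print(s["time_s"],s["joint_positions"].round(2),s["tool_pos"].round(4),s["ft_force"].round(1),s["gripper_width"]*87)
for a in [(-12,22,14,1.5),(7,18,14,1.5)]:
    p,R=place(*a);print(a,rel(p,R))
w=bot.capture("wrist")[:,:,::-1]
cv2.imwrite("pics/wrist5.png",w)
cv2.imwrite("pics/side5.png",cv2.resize(bot.capture("side")[180:400,210:510,::-1],None,fx=2.6,fy=2.6,interpolation=2))
cv2.imwrite("pics/top5.png",cv2.resize(bot.capture("top")[110:350,330:590,::-1],None,fx=2.5,fy=2.5,interpolation=2))
E
```

```text
6.675 [ 0.2   0.42 -0.29  0.64 -1.07 -0.55] [ 0.6287 -0.1648  0.2161] [-0.3 -0.3 -1.2] 25.435791064555264
(-12, 22, 14, 1.5) (array([0.4, 0.5, 0. ]), array([-0.01, -0.01, -0.09]))
(7, 18, 14, 1.5) (array([ 0.4, 13.9, 14. ]), array([-0.01, -0.01, -0.09]))
```

View pics/wrist5.png

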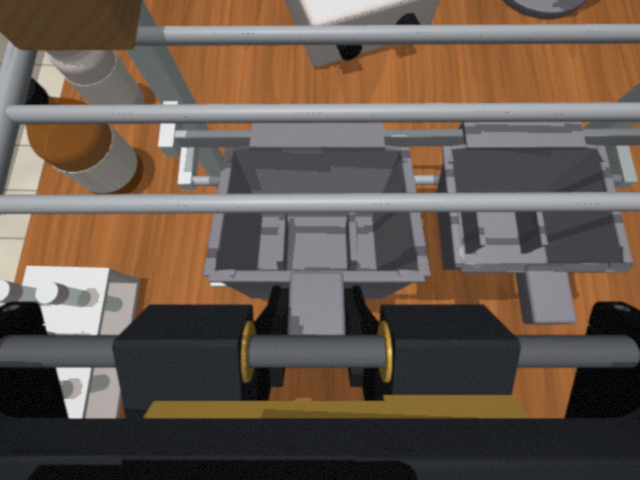

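View pics/side5.png

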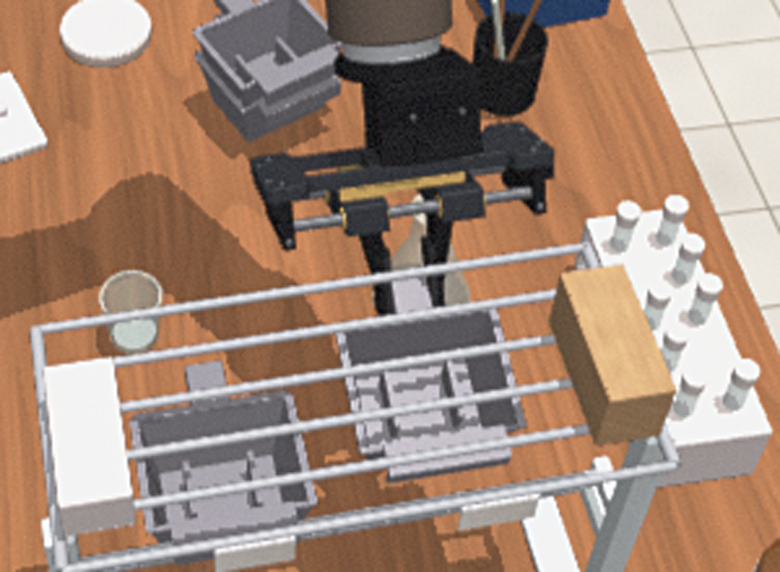

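View pics/top5.png

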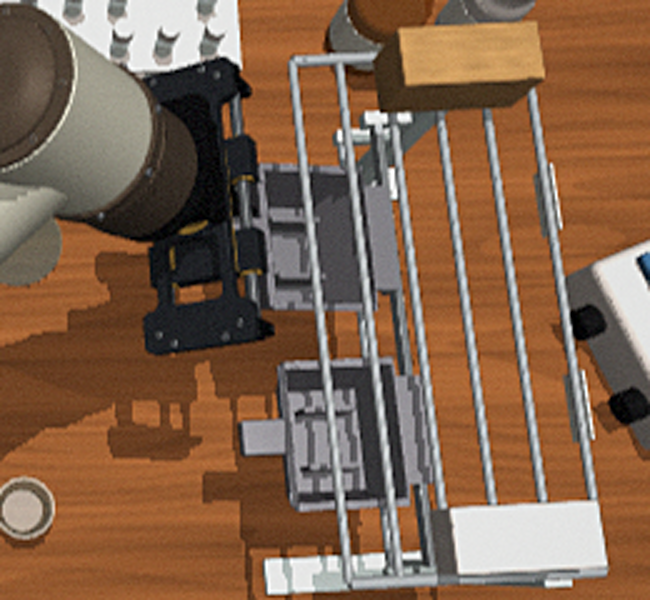

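Request:
{"api": "play_rows", "payload": {"rows": [[0.0002, 0.005, 0.005, 0, 0, 0], [0.0004, 0.0095, 0.0095, 0, 0, 0], [0.0004, 0.0139, 0.014, 0, 0, 0], [0.0004, 0.0139, 0.014, 0, 0, 0], [0.0004, 0.0139, 0.014, 0, 0, 0]]}}

```text
time_s: 7.45
tool_pos: [0.6289, -0.1839, 0.2116]
tcp_rot: [[-1.0, 0.016, 0.023], [-0.028, -0.528, -0.849], [-0.001, -0.849, 0.529]]
ft_force: [-0.1, 1.2, -1.3]
gripper_width: 0.295
```

```bash
cat > look.py <<'E'
from h import *
import sys
n=sys.argv[1]
s=bot.get_state();print(s["time_s"],s["joint_positions"].round(2),s["tool_pos"].round(4),s["ft_force"].round(1),s["moment"].round(2),s["gripper_width"]*87)
for a in eval(sys.argv[2]):
    p,R=place(*a);print(a,rel(p,R))
w=bot.capture("wrist")[:,:,::-1]
cv2.imwrite(f"pics/wrist{n}.png",w)
cv2.imwrite(f"pics/side{n}.png",cv2.resize(bot.capture("side")[250:430,300:480,::-1],None,fx=3.3,fy=3.3,interpolation=2))
cv2.imwrite(f"pics/top{n}.png",cv2.resize(bot.capture("top")[140:340,400:530,::-1],None,fx=3,fy=3,interpolation=2))
E
python3 look.py 6 "[(7,18,14,1.5),(9.5,8,15.5,1.5),(9,3,16.5,1.5)]"
```

```text
7.45 [ 0.17  0.42 -0.3   0.65 -1.04 -0.53] [ 0.6289 -0.1839  0.2116] [-0.1  1.2 -1.3] [1.53 0.01 0.04] 25.683603921976037
(7, 18, 14, 1.5) (array([0. , 0. , 0.2]), array([-0.01,  0.  , -0.09]))
(9.5, 8, 15.5, 1.5) (array([ 0. ,  7.6, -1.1]), array([-1.51,  0.  , -0.09]))
(9, 3, 16.5, 1.5) (array([ 0. , 10.1, -2.9]), array([-2.51,  0.  , -0.09]))
```

View pics/wrist6.png

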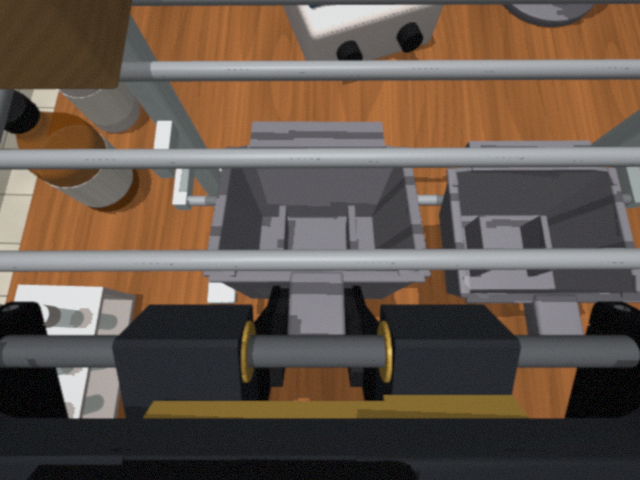

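View pics/side6.png

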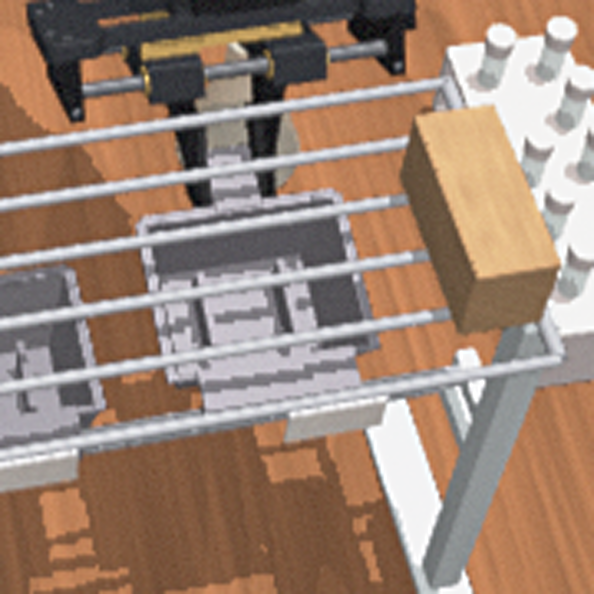

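View pics/top6.png

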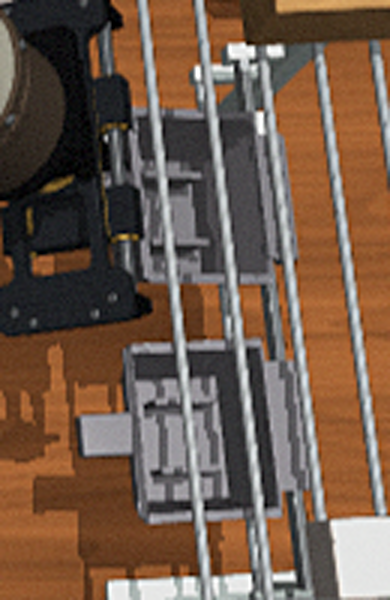

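```bash
python3 - <<'E'
from h import *
t=bot.capture("top")[:,:,::-1]
cv2.imwrite("pics/top6z.png",cv2.resize(t[150:310,440:530],None,fx=5,fy=5,interpolation=2)[:800])
s=bot.get_state();print(s["ft_force"].round(2))
l=np.radians(45.9);R=s["tcp_rot"];by=-R[:,0];y=R[:,1];z=R[:,2]
bx=np.sin(l)*y+np.cos(l)*z; bz=-np.cos(l)*y+np.sin(l)*z
B=np.array([[60.4,40,62],[60.4,-40,62],[42.5,52.5,58],[42.5,-52.5,58]])/1e3
W=s["tool_pos"]+(B-[-.0533,0,.0448])@np.c_[bx,by,bz].T
print(((proj(bot.calibration("top"),W)-[440,150])*5+2).round(0).tolist())
E
```

```text
[-0.49 -0.96 -0.82]
[[273.0, 171.0], [298.0, 378.0], [221.0, 141.0], [253.0, 413.0]]
```

View pics/top6z.png

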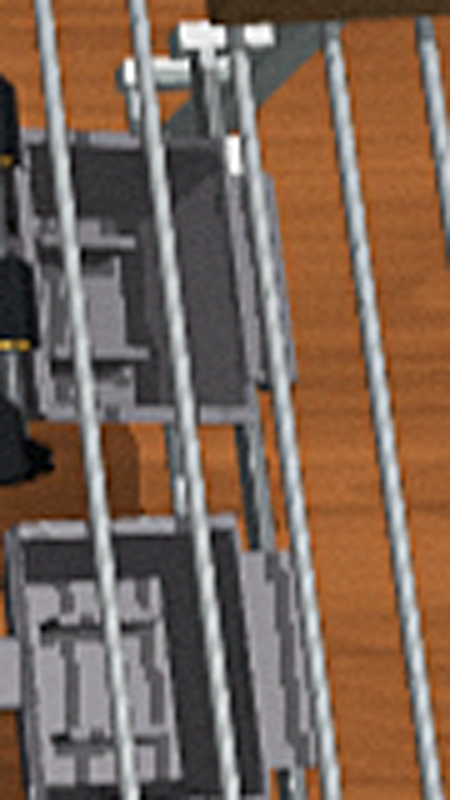

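```bash
python3 - <<'E'
from h import *
for a in [(9.5,18,14.5,2),(9.5,8,15.5,2),(9.3,4,16.5,2),(9.3,2,16.5,2)]:
    p,R=place(*a);print(a,rel(p,R))
E
```

```text
(9.5, 18, 14.5, 2) (array([-0.4,  0.8,  3.1]), array([-0.51,  0.02, -0.1 ]))
(9.5, 8, 15.5, 2) (array([-0.4,  7.8, -0.9]), array([-1.51,  0.02, -0.1 ]))
(9.3, 4, 16.5, 2) (array([-0.4,  9.6, -1.9]), array([-2.51,  0.02, -0.1 ]))
(9.3, 2, 16.5, 2) (array([-0.4, 11.3, -3. ]), array([-2.51,  0.02, -0.1 ]))
```

Request:
{"api": "play_rows", "payload": {"rows": [[-0.0004, 0.0008, 0.003, -0.5, 0, -0.1], [-0.0004, 0.003, 0.002, -0.8, 0, -0.1], [-0.0004, 0.0055, 0.0005, -1.1, 0, -0.1], [-0.0004, 0.0078, -0.0009, -1.5, 0, -0.1], [-0.0004, 0.0087, -0.0014, -2, 0, -0.1], [-0.0004, 0.0096, -0.0019, -2.5, 0, -0.1], [-0.0004, 0.0096, -0.0019, -2.5, 0, -0.1]]}}

```text
time_s: 8.52
tool_pos: [0.6295, -0.1871, 0.2026]
tcp_rot: [[-1.0, 0.014, 0.024], [-0.027, -0.491, -0.871], [-0.0, -0.871, 0.491]]
ft_force: [-0.1, -0.0, -1.6]
gripper_width: 0.295
```

```bash
python3 look.py 7 "[(9.3,4,16.5,2),(9.3,1.5,16.5,2)]"
```

```text
8.525 [ 0.15  0.43 -0.28  0.61 -1.02 -0.49] [ 0.6295 -0.1871  0.2026] [-0.1 -0.  -1.6] [ 1.35 -0.04  0.01] 25.673241610798517
(9.3, 4, 16.5, 2) (array([ 0.1,  0.1, -0.1]), array([ 0.  ,  0.  , -0.02]))
(9.3, 1.5, 16.5, 2) (array([ 0.1,  2.3, -1.3]), array([ 0.  ,  0.  , -0.02]))
```

View pics/side7.png

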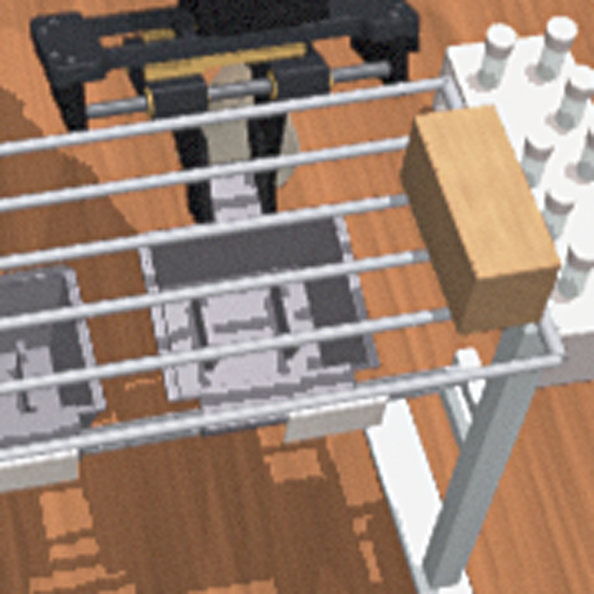

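View pics/wrist7.png

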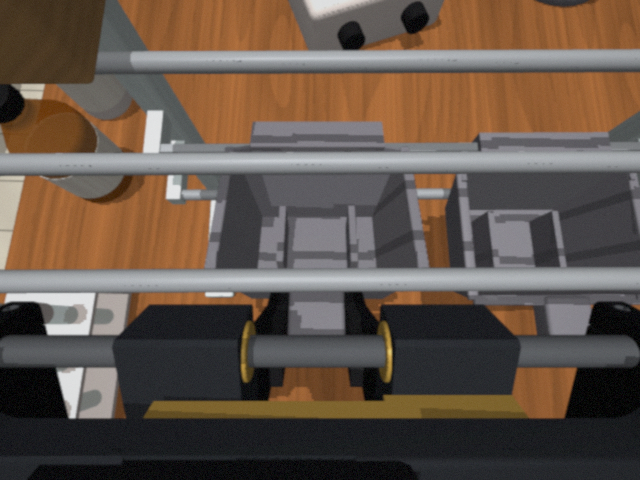

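Request:
{"api": "play_rows", "payload": {"rows": [[0, 0.0012, -0.0007, 0, 0, 0], [0, 0.0024, -0.0014, 0, 0, 0], [0, 0.0024, -0.0014, 0, 0, 0], [0, 0.0024, -0.0014, 0, 0, 0], [0, 0.0024, -0.0014, 0, 0, 0], [0, 0.0024, -0.0014, 0, 0, 0], [0, 0.0024, -0.0014, 0, 0, 0], [0, 0.0024, -0.0014, 0, 0, 0], [0, 0.0024, -0.0014, 0, 0, 0], [0, 0.0024, -0.0014, 0, 0, 0]]}}

```text
time_s: 9.93
tool_pos: [0.6294, -0.187, 0.1998]
tcp_rot: [[-1.0, 0.013, 0.024], [-0.027, -0.491, -0.871], [0.0, -0.871, 0.491]]
ft_force: [1.0, 0.2, -1.3]
gripper_width: 0.292
```

```bash
python3 look.py 8 "[(9.3,1.5,16.5,2),(8.2,1,14,2),(7.2,1,11,2),(6.2,1,8,2),(5.2,1,5,2),(4.3,1,2,2),(3.8,1,0,2)]"; python3 - <<'E'
from h import *
t=bot.capture("top")[:,:,::-1]
cv2.imwrite("pics/top8z.png",cv2.resize(t[150:310,440:530],None,fx=5,fy=5,interpolation=2))
E
```

```text
9.925 [ 0.15  0.43 -0.29  0.61 -1.02 -0.5 ] [ 0.6294 -0.187   0.1998] [ 1.   0.2 -1.3] [ 1.38  0.06 -0.02] 25.434805449171503
(9.3, 1.5, 16.5, 2) (array([ 0. , -0.1,  0.2]), array([-0.01,  0.02, -0.01]))
(8.2, 1, 14, 2) (array([ 0. ,  3.6, -4. ]), array([ 2.49,  0.02, -0.01]))
(7.2, 1, 11, 2) (array([ 0. ,  7.8, -8.2]), array([ 5.49,  0.02, -0.01]))
(6.2, 1, 8, 2) (array([  0. ,  12.2, -12.1]), array([ 8.49,  0.02, -0.01]))
(5.2, 1, 5, 2) (array([  0. ,  16.8, -15.8]), array([ 1.149e+01,  2.000e-02, -1.000e-02]))
(4.3, 1, 2, 2) (array([  0. ,  21.6, -19.1]), array([ 1.449e+01,  2.000e-02, -1.000e-02]))
(3.8, 1, 0, 2) (array([  0. ,  24.9, -21.1]), array([ 1.649e+01,  2.000e-02, -1.000e-02]))
```

View pics/top8z.png

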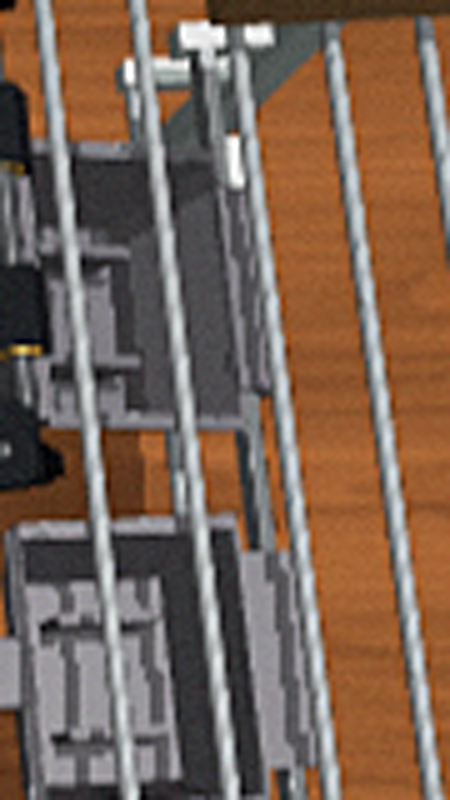

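Request:
{"api": "play_rows", "payload": {"rows": [[0, 0.0018, -0.002, 1.25, 0, 0], [0, 0.0036, -0.004, 2.5, 0, 0], [0, 0.0057, -0.0061, 4, 0, 0], [0, 0.0078, -0.0082, 5.5, 0, 0], [0, 0.01, -0.0102, 7, 0, 0], [0, 0.0122, -0.0121, 8.5, 0, 0], [0, 0.0122, -0.0121, 8.5, 0, 0]]}}

```text
time_s: 11.0
tool_pos: [0.629, -0.1823, 0.1825]
tcp_rot: [[-1.0, 0.016, 0.023], [-0.028, -0.615, -0.788], [0.002, -0.789, 0.615]]
ft_force: [-0.6, -0.4, -1.2]
gripper_width: 0.296
```

```bash
python3 look.py 9 "[(6.2,1,8,2),(5.2,1,5,2),(4.3,1,2,2),(3.8,1,0,2)]"
```

```text
11.0 [ 0.19  0.46 -0.39  0.8  -1.01 -0.7 ] [ 0.629  -0.1823  0.1825] [-0.6 -0.4 -1.2] [1.7  0.02 0.02] 25.793791576427587
(6.2, 1, 8, 2) (array([-0.3, -0.4,  0.5]), array([-0.05,  0.1 ,  0.04]))
(5.2, 1, 5, 2) (array([-0.3,  3.5, -3.8]), array([2.95, 0.1 , 0.04]))
(4.3, 1, 2, 2) (array([-0.3,  7.7, -7.8]), array([5.95, 0.1 , 0.04]))
(3.8, 1, 0, 2) (array([ -0.3,  10.7, -10.2]), array([7.95, 0.1 , 0.03]))
```

View pics/wrist9.png

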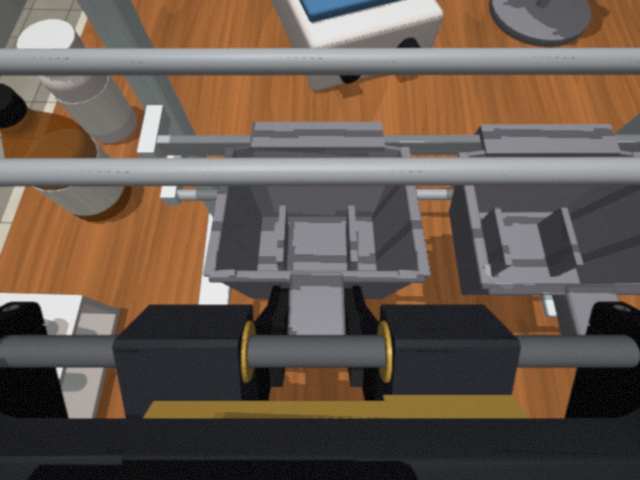

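Request:
{"api": "play_rows", "payload": {"rows": [[-0.0002, 0.0017, -0.0019, 1.5, 0.1, 0], [-0.0003, 0.0035, -0.0038, 2.95, 0.1, 0], [-0.0003, 0.0056, -0.0058, 4.45, 0.1, 0], [-0.0003, 0.0077, -0.0078, 5.95, 0.1, 0], [-0.0003, 0.0092, -0.009, 6.95, 0.1, 0], [-0.0003, 0.0107, -0.0102, 7.95, 0.1, 0], [-0.0003, 0.0107, -0.0102, 7.95, 0.1, 0], [-0.0003, 0.0107, -0.0102, 7.95, 0.1, 0]]}}

```text
time_s: 12.15
tool_pos: [0.6296, -0.1811, 0.1689]
tcp_rot: [[-1.0, 0.02, 0.016], [-0.025, -0.717, -0.696], [-0.002, -0.697, 0.717]]
ft_force: [-1.6, -2.3, -0.0]
gripper_width: 0.296
```

```bash
python3 look.py 10 "[(3.8,1,0,2),(3.5,0,0,2)]"; python3 - <<'E'
from h import *
t=bot.capture("top")[:,:,::-1]
cv2.imwrite("pics/top10z.png",cv2.resize(t[160:330,415:530],None,fx=4.6,fy=4.6,interpolation=2))
E
```

```text
12.15 [ 0.21  0.5  -0.47  0.95 -1.05 -0.87] [ 0.6296 -0.1811  0.1689] [-1.6 -2.3 -0. ] [ 1.49  0.19 -0.04] 25.763664046682624
(3.8, 1, 0, 2) (array([ 0.3,  0.5, -1. ]), array([ 0.06, -0.13, -0.01]))
(3.5, 0, 0, 2) (array([ 0.3,  1. , -1.9]), array([ 0.06, -0.13, -0.01]))
```

View pics/top10z.png

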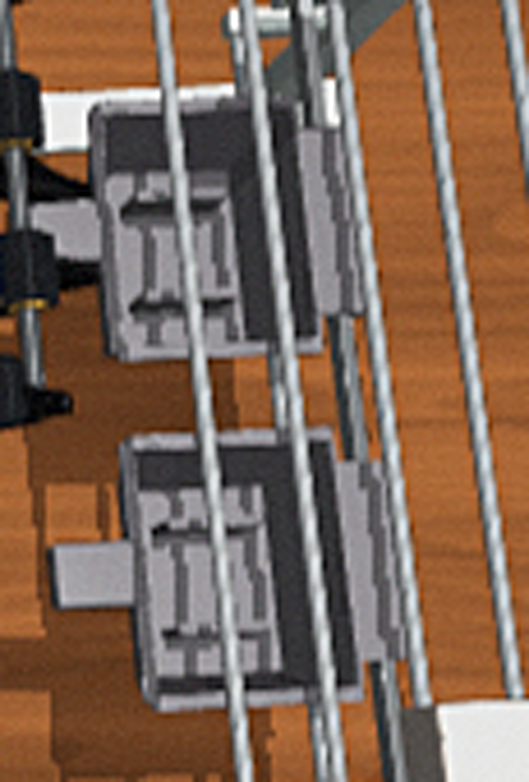

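View pics/wrist10.png

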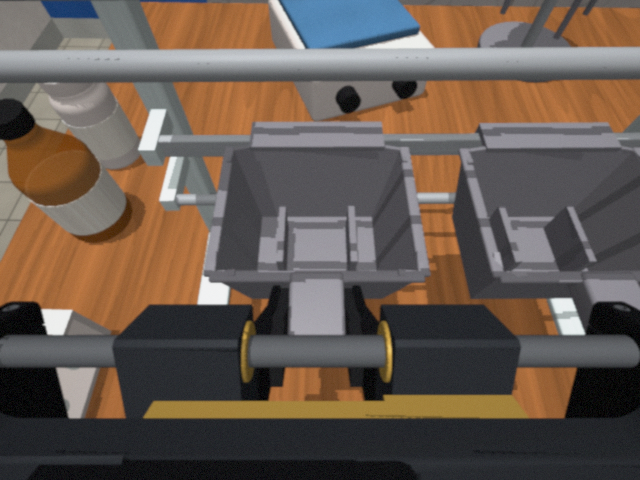

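View pics/side10.png

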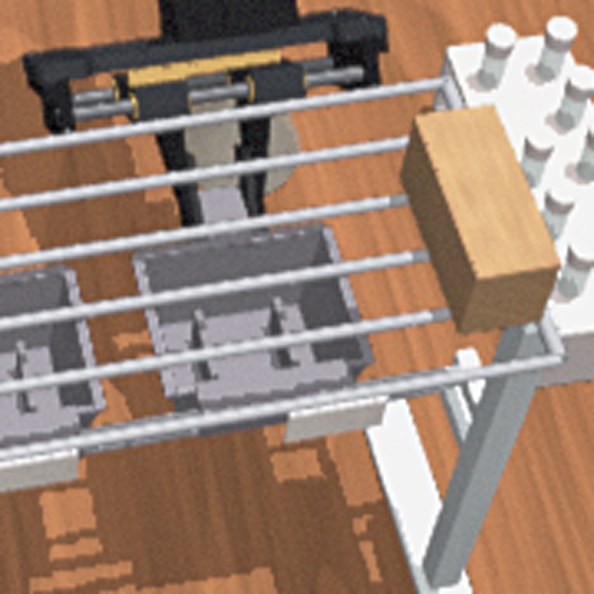

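```bash
python3 - <<'E'
from h import *
T=bot.calibration("top")
g=lambda L:np.array([ray(T,np.array(p)/4.6+[415,160]-np.array([.39,.39]),.18) for p in L])
A=g([[93,107],[117,360],[300,98],[322,353]]);B=g([[121,440],[150,710],[333,430],[360,700]])
d=A.mean(0)-B.mean(0);print(d,Rz(YAW).T@d)
print(np.linalg.norm(A[0]-A[1]),np.linalg.norm(B[0]-B[1]))
# wrist: lip edges
c=bot.calibration("wrist")
w=cv2.imread("pics/wrist10.png");cv2.imwrite("pics/w10z.png",cv2.resize(w[100:220,140:640],None,fx=1.6,fy=4))
E
```

```text
[0.14160288 0.00231057 0.        ] [0.00151256 0.14161365 0.        ]
0.10855100303044316 0.10894816675734563
```

View pics/w10z.png

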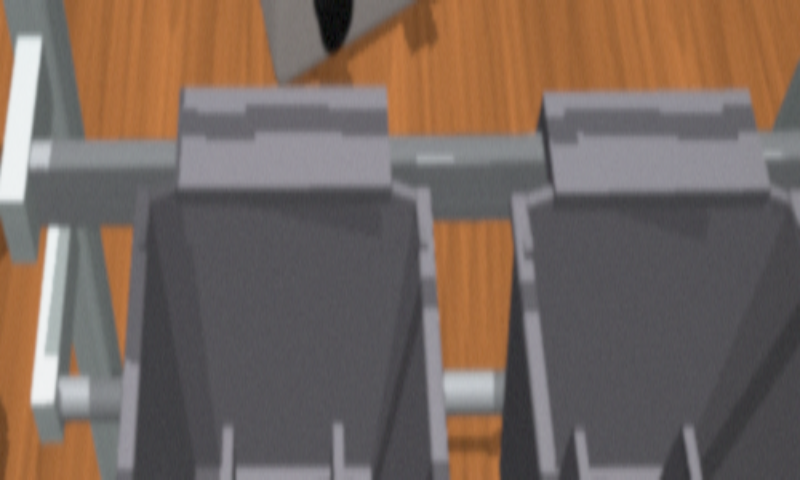

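Request:
{"api": "play_rows", "payload": {"rows": [[0, 0.0005, -0.0008, 0, 0, 0], [0, 0.0012, -0.0012, 0, 0, 0], [0, 0.0012, -0.0012, 0, 0, 0], [0, 0.0012, -0.0012, 0, 0, 0]]}}

```text
time_s: 12.85
tool_pos: [0.6295, -0.1811, 0.1682]
tcp_rot: [[-1.0, 0.02, 0.016], [-0.026, -0.718, -0.695], [-0.002, -0.696, 0.718]]
ft_force: [-5.7, 3.0, 5.0]
gripper_width: 0.298
```

```bash
python3 - <<'E'
from h import *
for i in range(3):
    s=bot.get_state();print(s["time_s"],s["tool_pos"].round(4),s["ft_force"].round(1),s["moment"].round(2)); bot.capture("top")
print(rel(*place(3.5,0,0,2)))
E
```

```text
12.85 [ 0.6295 -0.1811  0.1682] [-5.7  3.   5. ] [ 0.95  0.88 -0.73]
12.9 [ 0.6295 -0.1811  0.1682] [-6.1  2.1  5.4] [ 1.    0.93 -0.73]
12.95 [ 0.6295 -0.1811  0.1682] [-5.   2.4  5.6] [ 0.95  0.94 -0.82]
(array([ 0.2,  0.6, -1.4]), array([-0.03, -0.15, -0.02]))
```

Request:
{"api": "play_rows", "payload": {"rows": [[0.0003, -0.0004, 0.0004, 0, 0, 0], [0.0003, -0.0004, 0.0004, 0, 0, 0], [0.0003, -0.0004, 0.0004, 0, 0, 0]]}}

```text
time_s: 13.38
tool_pos: [0.6294, -0.1811, 0.1685]
tcp_rot: [[-1.0, 0.02, 0.016], [-0.026, -0.718, -0.696], [-0.002, -0.696, 0.718]]
ft_force: [-0.4, -0.8, 0.1]
gripper_width: 0.293
```

Request:
{"api": "play_rows", "payload": {"rows": [[0, 0, 0, 0, 0, 0]], "force": 8}}

```text
time_s: 13.5
tool_pos: [0.6295, -0.181, 0.1681]
tcp_rot: [[-1.0, 0.02, 0.016], [-0.026, -0.718, -0.696], [-0.002, -0.696, 0.718]]
ft_force: [-0.4, -0.8, 0.5]
gripper_width: 0.299
```

```bash
python3 - <<'E'
from h import *
s=bot.get_state();print(s["time_s"],s["tool_pos"].round(4),s["ft_force"].round(1),s["moment"].round(2),s["gripper_width"]*87)
E
```

```text
13.5 [ 0.6295 -0.181   0.1681] [-0.4 -0.8  0.5] [ 1.48  0.16 -0.13] 26.0001206586365
```

Request:
{"api": "play_rows", "payload": {"rows": [[0, 0, 0, 0, 0, 0], [0, 0, 0, 0, 0, 0], [0, 0, 0, 0, 0, 0], [0, 0, 0, 0, 0, 0], [0, 0, 0, 0, 0, 0]], "gripper": 0.1}}

```text
time_s: 14.12
tool_pos: [0.6295, -0.181, 0.1681]
tcp_rot: [[-1.0, 0.02, 0.016], [-0.026, -0.718, -0.696], [-0.002, -0.696, 0.718]]
ft_force: [0.5, -0.0, 0.2]
gripper_width: 0.545
```

```bash
python3 look.py 11 "[]"
```

```text
14.125 [ 0.21  0.5  -0.47  0.95 -1.05 -0.88] [ 0.6295 -0.181   0.1681] [ 0.5 -0.   0.2] [ 1.6  -0.   -0.01] 47.44448348369158
```

View pics/wrist11.png

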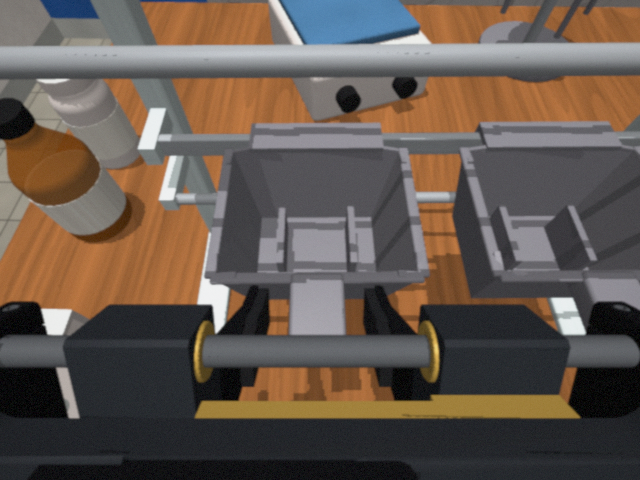

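Request:
{"api": "play_rows", "payload": {"rows": [[0, -0.01, 0, 0, 0, 0], [0, -0.03, 0, 0, 0, 0], [0, -0.06, 0, 0, 0, 0], [0, -0.09, 0, 0, 0, 0], [0, -0.12, 0, 0, 0, 0], [0, -0.15, 0, 0, 0, 0], [0, -0.18, 0, 0, 0, 0], [0, -0.18, 0, 0, 0, 0], [0, -0.18, 0, 0, 0, 0]]}}

```text
time_s: 15.4
tool_pos: [0.6254, -0.0515, 0.2932]
tcp_rot: [[-1.0, 0.02, 0.017], [-0.026, -0.717, -0.696], [-0.002, -0.697, 0.717]]
ft_force: [-1.3, 0.2, -0.2]
gripper_width: 0.552
```

```bash
python3 look.py 12 "[]"; python3 - <<'E'
from h import *
t=bot.capture("top")[:,:,::-1]
cv2.imwrite("pics/top12z.png",cv2.resize(t[160:330,415:530],None,fx=4.6,fy=4.6,interpolation=2)[:600])
cv2.imwrite("pics/top12f.png",t)
cv2.imwrite("pics/side12f.png",bot.capture("side")[:,:,::-1])
E
```

```text
15.4 [ 0.45  0.42 -0.23  0.73 -1.39 -0.74] [ 0.6254 -0.0515  0.2932] [-1.3  0.2 -0.2] [ 1.56  0.02 -0.05] 48.000596965259696
```

View pics/wrist12.png

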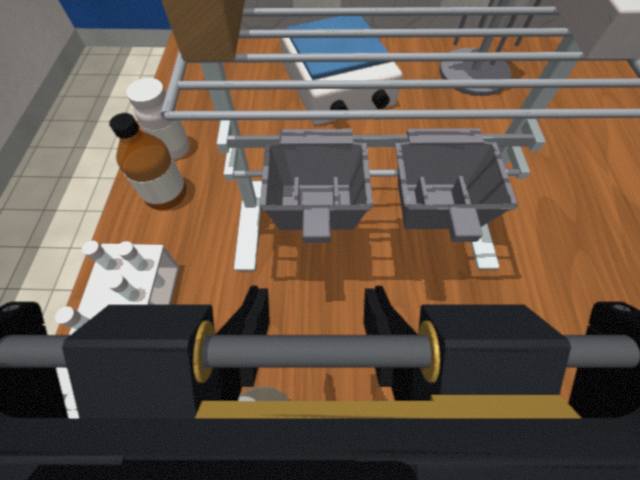

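View pics/top12z.png

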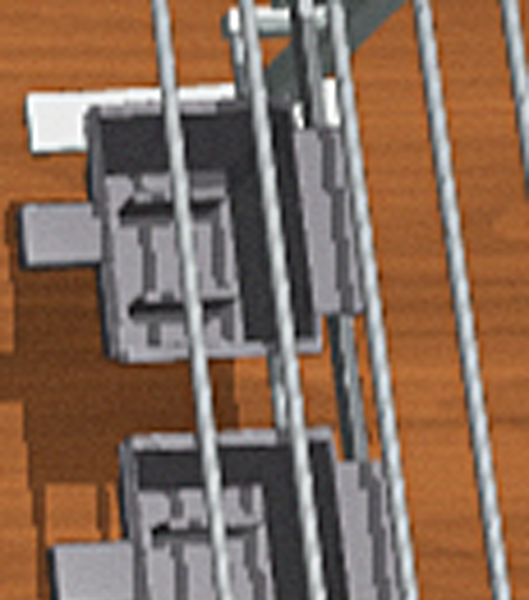

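View pics/side12f.png

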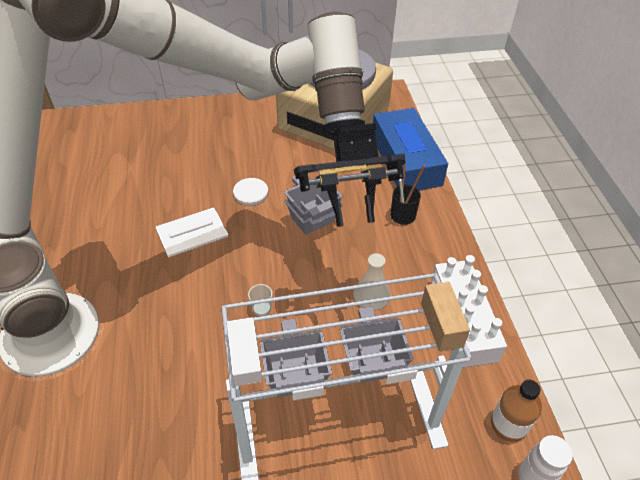

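View pics/top12f.png

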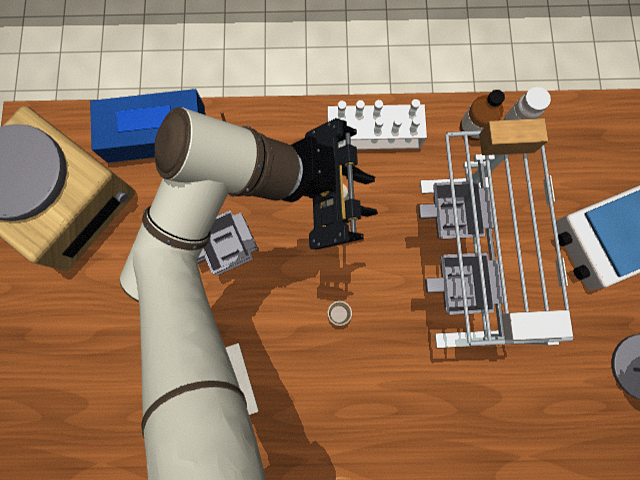

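```bash
python3 - <<'E'
from cell import bot
print(bot.hand_in())
E
```

```text
the job is handed in; nothing more can be done
None
```

The top bin now hangs on the empty place of the rail, level beside the other bin. I let go, backed the hand clear and handed the job in at about 15.5 s.

- **How it went:** I gripped the tongue with the hand leaning about 46° (just over the advised 40 to 45) and lifted the top bin straight up. I carried it over the flask tipped up 14°, then took its lip over the rail. The tip was 14° as the lip crossed, kept a little low for shelf clearance. It reached 16.5° as the lip went down behind the rail, and I paused there about 1 s. Then I swung it level, eased off a roughly 8 N contact, and released with the hand force near zero.
- **Spacing:** just before release, the top camera put the two bins about 141.6 mm apart and the wrist camera about 139 mm, against the wanted 140. In the pictures after release the bin had not visibly moved.
- **Depth:** also before release, the top camera put the new bin about 1.5 mm farther back than its neighbour. That is about the limit of the calibration. I did not measure the contact with the lower bar directly.
- **Rest of the scene:** in the last pictures the other two bins are still nested in place, and the flask and beaker are where they were. The dish is in its place in the side view; the arm hides it from above. The arm was touching nothing.

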